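# Fetch the bending support from behind the adaptors

## Robot

A 6-joint arm with a two-finger parallel gripper is mounted at the origin on the work surface. World frame = base frame: x ahead of the robot, y to its left, z up, the work surface at z = 0. Lengths are in m, angles in rad, forces in N, time in s.
With the tool pointing down it reaches from about 0.225 to 0.725 m from the base axis. Payload 3.1 kg.
Tool frame: the origin (TCP) lies on the centre line of the jaws, within the pads' length; the fingertips stand 19 mm ahead of it and the grasp point (between the pads) is the TCP (arm.tip_reach is the distance from the TCP to the fingertips, in m); z points along the fingers, y is the direction in which the jaws open and shut (so a half turn about z gives the same grasp; the last joint's range is limited). The gripper opens to 85 mm and grips with 20 to 120 N. Pads are 22 mm wide; open, the fingers measure 114 mm over their backs; the gripper's body (76 mm by 85 mm) begins 54 mm behind the grasp point. The pads swing forward as they close: fully open they stand 13 mm farther back than shut.
Start: joints at [0.998, 0.048, 0.099, 1.622, 0, 1.443], TCP at [0.226, 0.474, 0.25] pointing down, gripper open.
Joint ranges: [-2.91, 2.91], [-0.99, 1.94], [-1.21, 1.42], [-2.12, 2.29], [-1.49, 1.47], [-3.14, 3.14]. Speed limits (rad/s): [2.79, 2.79, 3.14, 3.14, 3.14, 3.14].

## Interface

Orientations are given as a rotation vector (axis times angle).
In Python, from cell import arm gives the robot as it stands. The module is installed in compiled form; this text tells all that it offers.
- The arm moves only by the tool send_rows, never from a script. Its argument "commands" is a list of rows, each a list of 5 numbers: the shift along the tool's x, y, z in mm, then the turn about the tool's z in degrees, then the finger opening in mm, from 0 to 85.4. A call has 1 to 20 rows; each row is the pose to reach, as a shift and turn from the pose commanded when the call began, along the tool's axes at that moment; what a row does not reach only later rows make up. A row lasts 1/10 s, in which the tool goes at most 50 mm and 8.59 degrees, less where a joint would pass 70% of its speed; a pose out of reach is approached as far as the arm can. A call with a gripper value outside its range is refused whole. The fingers move at their own pace and stop on an object; "squeeze" is the grip in N (left out, the last holds). Time passes only in rows, so rows that repeat a pose let the fingers close. It gives the time, the measured TCP pose, the force and the opening at its end, in the units of the state.
- arm.sense(): the state, without advancing time (a new reading comes with each control period).
- arm.capture(name): name is "scene" or "side" or "wrist"; returns (picture, depth): 384x512x3 uint8, blue, green, red; 384x512 float32, m along the optical axis (not along the pixel's ray), 0 where there is no reading.
- arm.camera_info(name): a dict with "fovy" (degrees; the focal length in pixels is half the picture's height over the tangent of half this angle, whatever the lens; pixels are square), "cx", "cy" (the principal point, pixels), "position" and "rotation" of the camera in the world; the wrist camera has in their place "hand_eye" (4x4, takes a point from camera to tool coordinates, whose origin is the TCP and whose axes are the flange's). Camera axes: x right, y down, z forward; pixel columns grow to the right and rows downward; lengths in m; the calibration is good to about 2 mm. A picture is of the moment at which its call begins: read the wrist's pose just before it. camera_info takes no time and is no camera call.
- arm.finish_job(): hands the job in, once; it reports no verdict.
The state is a dict: "time": time; "joint_positions": joint angles; "joint_velocities": joint speeds; "tau": joint torques, N m; "ee_pos": TCP position; "tool_rot": TCP orientation; "force": force on the tool from outside, world axes, zero at the start; "wrist_torque": the same for the moment, N m; "grip_width": finger opening in m.
Only numpy, scipy, OpenCV 4.12 (cv2) and the standard library are available. Lean on these libraries where they do the work, as an engineer would, in place of code of your own. Each camera call takes 0.05 s, during which the arm holds its last target.

## Task

Get the bending support ready for the next test: first clear the two adaptors in front of it out of the tray and stand both upright on the rubber mat, then fetch the support and set it flat on the raised pad of the mounting plate, centred and lengthwise along it. Only then put each adaptor back upright exactly where it stood in the tray. Knock nothing over, and leave the spanner, the jar and the carton alone.

Things in the scene. Friction and masses are not known exactly. Their poses are not given: they have to be found in the camera images.
- round_adaptor_center (a point): round adaptor: a steel cylinder 50 mm in diameter and 44 mm high with a stem 24 mm in diameter standing 52 mm up from the body; 96 mm tall in all, 0.35 to 0.7 kg. Bare steel. The point is on the vertical axis, half-way up (48 mm above the underside; the stem begins 4 mm below this point and ends 48 mm above it). z is up. Stands in the tray, in front of the bending support
- square_adaptor_center (a point): square adaptor: a steel block 46 x 46 mm and 44 mm high with a stem 22 x 22 mm in section standing 52 mm up from the body; 96 mm tall in all, 0.35 to 0.7 kg. Bare steel. The point is on the vertical axis, half-way up (48 mm above the underside; the stem begins 4 mm below this point and ends 48 mm above it). z is up, x and y run square to the sides of block and stem. Stands in the tray, in front of the bending support
- support_center (a point): bending support: a flat aluminium bar 40 mm (x) by 120 mm (y) by 30 mm high, with a steel roller lying across the top near each end (90 mm apart, tops 47 mm above the underside, the 74 mm of bar between them is clear); about 0.4 to 0.75 kg. The point is its centre, 23.5 mm above the underside. z up, y along its length. Lies behind the two adaptors (on the +x side of the tray), 8 mm or so from them, too close for a finger until they are gone
- tray: light plywood storage tray, fixed, 200 mm (x) by 170 mm (y), floor 8 mm above the bench, rim 22 mm above the bench, walls 5 mm thick. Origin at the centre of its underside, on the bench. x points from its front (where the two adaptors stand side by side) to its back (where the bending support lies)
- mat: black rubber parking mat, fixed flat on the bench, 130 mm (x) by 210 mm (y), 4 mm thick. Origin at the centre of its underside
- plate_seat (a point): dark steel mounting plate, fixed, 120 mm (x) by 180 mm (y), 16 mm high, with a raised bright pad 46 mm (x) by 130 mm (y) in its middle. The point is the centre of the pad's top face, 22 mm above the bench. y along the pad's length
- spanner: plain steel open-ended spanner, 150 mm long, lying loose on the bench near the robot; origin underneath it. Bystander
- jar: small round jar with black cap, 52 mm in diameter, 60 mm high, loose; origin at the centre of its underside. Bystander
- carton: small cardboard carton 60 x 100 x 40 mm, loose; origin at the centre of its underside. Bystander

How it is judged:
By the outcome, as a careful person would: the job done as asked, in the order asked, and still so for the second after the job is handed in, with the robot touching nothing.
It also fails if it takes over 125 s, if anything falls off the work surface, if the arm or the gripper's body presses on something with over 40 N, if the wrist force passes 120 N, or if a joint passes its speed limit or range.

## Working session

There is one attempt and no reset: what is moved stays moved. The work goes in short steps, Python scripts to look and compute and a tool call to move; the robot and the scene stay as the last step left them, time stands still between calls to the robot, and variables do not carry over. Pictures are saved under pics/ and viewed, and the job is handed in when it is done.

Besides the shell and the picture viewer there is one more tool, called after "Call:" by a JSON object that holds its "api" and its "payload". send_rows: Moves the arm, as the interface text tells. Its arguments: {"type":"object","properties":{"commands":{"type":"array"},"squeeze":{"type":"number"}},"required":["commands"]}

```bash
mkdir -p pics
cat > h.py <<'E'
import numpy as np, cv2
from cell import arm
from scipy.spatial.transform import Rotation as R
def cam(name,st=None):
    c=arm.camera_info(name); f=192/np.tan(np.radians(c['fovy'])/2)
    if 'hand_eye' in c:
        st=st or arm.sense(); T=np.eye(4);T[:3,:3]=R.from_rotvec(st['tool_rot']).as_matrix();T[:3,3]=st['ee_pos']
        T=T@np.array(c['hand_eye'])
    else:
        T=np.eye(4);r=np.array(c['rotation']);T[:3,:3]=r if r.shape==(3,3) else R.from_rotvec(r).as_matrix();T[:3,3]=c['position']
    return f,c['cx'],c['cy'],T
def shot(name,tag):
    K=cam(name); p,d=arm.capture(name); cv2.imwrite(f'pics/{tag}.png',p); np.savez(f'pics/{tag}.npz',p=p,d=d,f=K[0],cx=K[1],cy=K[2],T=K[3]); return p,d,K
def load(tag):
    z=np.load(f'pics/{tag}.npz'); return z['p'],z['d'],(float(z['f']),float(z['cx']),float(z['cy']),z['T'])
def cloud(d,K):
    f,cx,cy,T=K; v,u=np.mgrid[:d.shape[0],:d.shape[1]]
    P=np.stack([(u-cx)/f*d,(v-cy)/f*d,d],-1)
    return P@T[:3,:3].T+T[:3,3]
def atz(u,v,z,K):
    f,cx,cy,T=K; r=T[:3,:3]@np.array([(u-cx)/f,(v-cy)/f,1]); return T[:3,3]+r*(z-T[2,3])/r[2]
def proj(X,K):
    f,cx,cy,T=K; c=T[:3,:3].T@(np.array(X)-T[:3,3]); return c[0]/c[2]*f+cx,c[1]/c[2]*f+cy
E
python3 - <<'E'
from h import *
s=arm.sense();print(s); print(arm.camera_info('scene'),arm.camera_info('side'),arm.camera_info('wrist'),arm.tip_reach)
for n in('scene','side','wrist'): shot(n,n+'0')
E
```

```text
{'time': 0.0, 'joint_positions': array([9.98201174e-01, 4.87250746e-02, 9.76244086e-02, 1.62198482e+00,
       2.55673361e-05, 1.44298104e+00]), 'joint_velocities': array([-3.42312573e-04,  1.50117592e-03,  7.14537264e-05,  1.07025976e-04,
        6.18427180e-04, -3.51617155e-05]), 'tau': array([-3.36195524e-05, -3.38778341e+01,  3.20016861e+01,  2.00253795e-02,
       -2.71805829e-04,  6.23165988e-06]), 'ee_pos': array([0.22559786, 0.47344946, 0.24914377]), 'tool_rot': array([-0.69273498, -3.06343375,  0.00336291]), 'force': array([-0.34814485, -0.06004094, -0.41204201]), 'wrist_torque': array([-0.05217272, -0.00328481,  0.0049056 ]), 'grip_width': 0.08524822272420725}
{'fovy': 52.81621051497398, 'cx': 255.50312474557057, 'cy': 186.24424948851785, 'position': array([ 1.25363777, -0.56256714,  0.67224907]), 'rotation': array([-1.98834495, -0.99457436,  0.48955624])} {'fovy': 57.254850274555686, 'cx': 254.7669937415004, 'cy': 194.5840046763164, 'position': array([ 0.48867499, -0.59418352,  0.5525672 ]), 'rotation': array([-2.25621907,  0.12324325, -0.05050547])} {'fovy': 67.68273049286307, 'cx': 256.30047322202427, 'cy': 194.8544439553334, 'hand_eye': array([[ 3.44944491e-05, -9.65403665e-01, -2.60759970e-01,
         6.63259288e-02],
       [ 9.99999907e-01,  1.45167884e-04, -4.05166336e-04,
         7.12277745e-05],
       [ 4.29003039e-04, -2.60759931e-01,  9.65403581e-01,
        -1.25259347e-01],
       [ 0.00000000e+00,  0.00000000e+00,  0.00000000e+00,
         1.00000000e+00]])} 0.019
```

View pics/scene0.png

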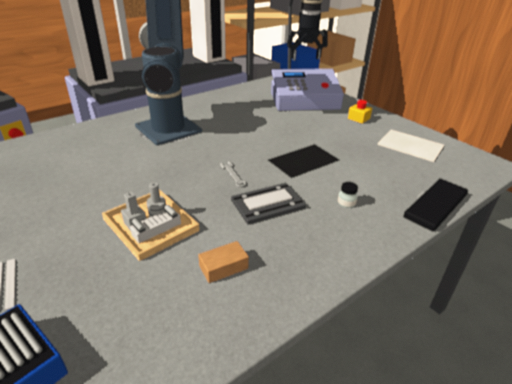

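View pics/side0.png

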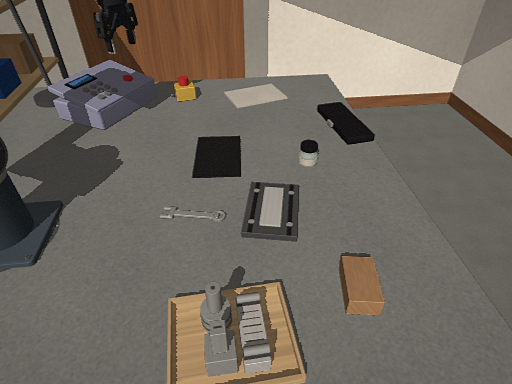

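View pics/wrist0.png

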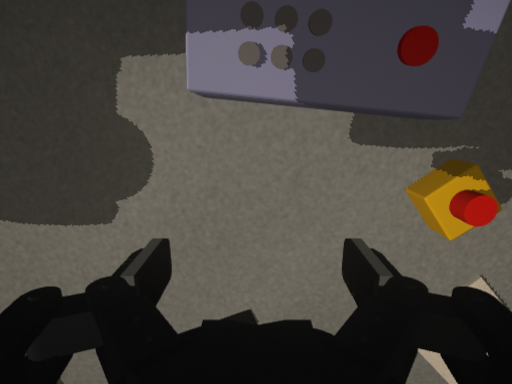

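The scene shows the mat at scene pixel (303,160), the plate at (268,203), the tray at (150,222) with both adaptors standing in front of the support, the carton at (223,261) and the jar at (347,194). In the side view the round adaptor is at (214,310) and the square one at about (220,350). Next I'll get coarse positions.

Run:
```python
from h import *
p,d,K=load('side0')
for n,(u,v,z) in dict(mat_c=[(218,156,.004)],p=[(271,208,.022)],jar=[(308,152,.06)],carton=[(361,280,.04)],spL=[(163,213,.005)],spR=[(224,216,.005)]).items() if 0 else {'mat':(218,156,.004),'m00':(199,136,.004),'m01':(240,136,.004),'m10':(193,174,.004),'m11':(241,177,.004),'pl':(271,208,.022),'pl00':(251,182,.016),'pl01':(299,185,.016),'pl10':(243,234,.016),'pl11':(297,238,.016),'jar':(309,145,.06),'t00':(169,298,.022),'t01':(281,284,.022),'t11':(303,375,.022),'round':(213,287,.104),'roundbase':(216,317,.052),'sq':(213,327,.104),'sup1':(248,297,.055),'sup2':(257,363,.055),'carton':(360,270,.04)}.items():
    print(n,atz(u,v,z,K).round(3))
for t in('side0','scene0'):
    p,d,K=load(t)
    c=p[270:384,150:320] if t=='side0' else p[170:265,90:290]
    cv2.imwrite(f'pics/{t}c.png',cv2.resize(c,None,fx=4,fy=4,interpolation=cv2.INTER_CUBIC))
```

```text
mat [0.471 0.252 0.004]
m00 [0.416 0.372 0.004]
m01 [0.542 0.357 0.004]
m10 [0.403 0.173 0.004]
m11 [0.528 0.145 0.004]
pl [ 0.586 -0.004  0.022]
pl00 [0.551 0.105 0.016]
pl01 [0.668 0.08  0.016]
pl10 [ 0.516 -0.073  0.016]
pl11 [ 0.627 -0.097  0.016]
jar [0.715 0.191 0.06 ]
t00 [ 0.375 -0.219  0.022]
t01 [ 0.574 -0.212  0.022]
t11 [ 0.58  -0.373  0.022]
round [ 0.457 -0.265  0.104]
roundbase [ 0.458 -0.284  0.052]
sq [ 0.456 -0.331  0.104]
sup1 [ 0.511 -0.255  0.055]
sup2 [ 0.514 -0.364  0.055]
carton [ 0.719 -0.21   0.04 ]
```

View pics/side0c.png

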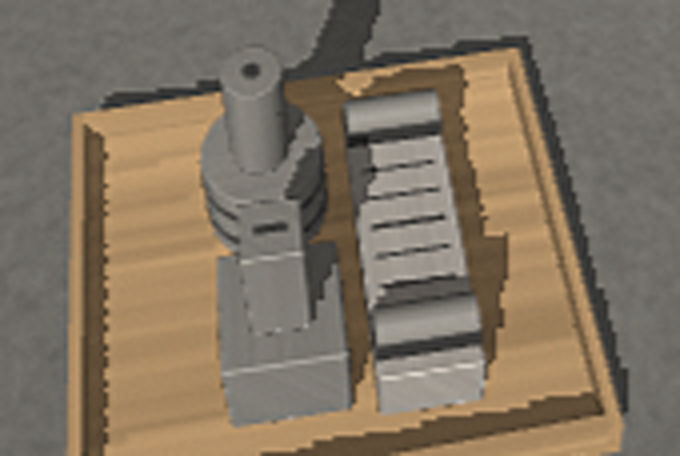

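View pics/scene0c.png

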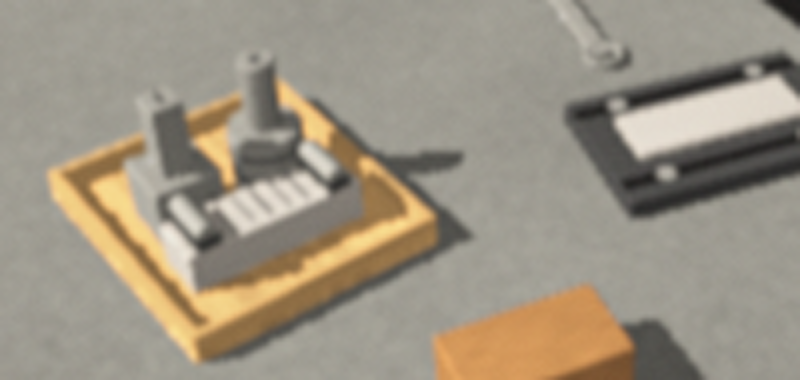

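```bash
cat >> h.py <<'E'
def go(x,y,z,phi):
    """phi: world angle (deg) of tool y. prints row shift"""
    s=arm.sense();M=R.from_rotvec(s['tool_rot']).as_matrix()
    d=M.T@(np.array([x,y,z])-s['ee_pos'])*1000
    cur=np.degrees(np.arctan2(M[1,1],M[0,1]))
    t=(cur-phi+180)%360-180
    print('t %.2f pos %s phi %.2f tilt %.2f F %s w %.1f | shift %s turn %.2f'%(s['time'],(s['ee_pos']*1000).round(1),cur,np.degrees(np.arccos(-M[2,2])),s['force'].round(1),s['grip_width']*1e3,d.round(1),t))
E
python3 -c "
from h import *
go(.47,.25,.32,0)"
```

```text
t 0.15 pos [225.7 473.5 249.4] phi 64.52 tilt 0.11 F [-0.4 -0.1 -0.6] w 85.4 | shift [-316.7  -96.8  -70.5] turn 64.52
```

Call:
{"api": "send_rows", "payload": {"commands": [[-317,-97,-70.5,64.5,85],[-317,-97,-70.5,64.5,85],[-317,-97,-70.5,64.5,85],[-317,-97,-70.5,64.5,85],[-317,-97,-70.5,64.5,85],[-317,-97,-70.5,64.5,85],[-317,-97,-70.5,64.5,85],[-317,-97,-70.5,64.5,85],[-317,-97,-70.5,64.5,85],[-317,-97,-70.5,64.5,85],[-317,-97,-70.5,64.5,85],[-317,-97,-70.5,64.5,85]]}}

```text
time: 1.35
ee_pos: [0.4696, 0.2506, 0.3207]
tool_rot: [-2.218, -2.224, 0.0]
force: [0.3, -0.5, 0.5]
grip_width: 0.0849
```

```bash
python3 -c "
from h import *
shot('wrist','w_mat');go(.58,0,.32,0)"
```

```text
t 1.40 pos [469.7 250.6 320.8] phi 0.13 tilt 0.01 F [-0.3 -1.   0.2] w 85.0 | shift [-250.9  109.7    0.7] turn 0.13
```

View pics/w_mat.png

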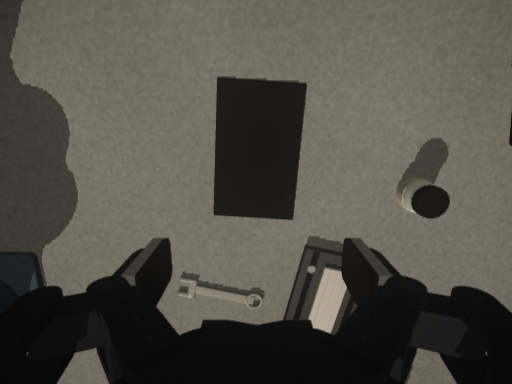

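The mat is clear, with corners at pixels (218,77), (306,82), (294,219) and (214,215). Next is the plate.

Call:
{"api": "send_rows", "payload": {"commands": [[-251,110,0.5,0,85],[-251,110,0.5,0,85],[-251,110,0.5,0,85],[-251,110,0.5,0,85],[-251,110,0.5,0,85],[-251,110,0.5,0,85],[-251,110,0.5,0,85],[-251,110,0.5,0,85]]}}

```text
time: 2.2
ee_pos: [0.5802, -0.0008, 0.32]
tool_rot: [-2.221, -2.221, 0.0]
force: [-0.0, 0.0, 0.6]
grip_width: 0.0851
```

```bash
python3 -c "
from h import *
shot('wrist','w_plate');go(.48,-.29,.32,0)"
```

```text
t 2.25 pos [580.   -0.  320.4] phi 0.07 tilt 0.05 F [-0.   0.3 -0.3] w 85.0 | shift [-2.898e+02 -1.004e+02  2.000e-01] turn 0.07
```

View pics/w_plate.png

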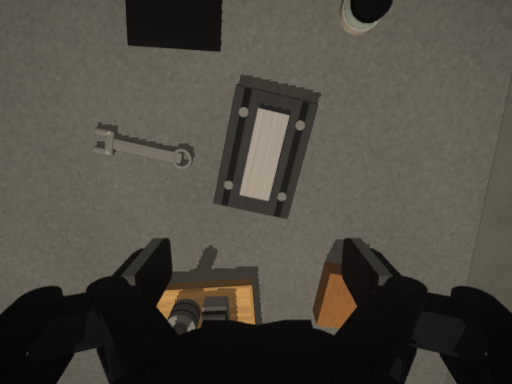

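The plate is fully visible. The bright pad has corners near (261,108), (289,113), (269,201) and (241,197). The carton at (340,295) stays well clear. Now the tray.

Call:
{"api": "send_rows", "payload": {"commands": [[-290,-100,0,0,85],[-290,-100,0,0,85],[-290,-100,0,0,85],[-290,-100,0,0,85],[-290,-100,0,0,85],[-290,-100,0,0,85],[-290,-100,0,0,85],[-290,-100,0,0,85],[-290,-100,0,0,85]]}}

```text
time: 3.15
ee_pos: [0.4811, -0.2891, 0.3208]
tool_rot: [2.219, 2.224, 0.002]
force: [-0.5, 0.5, -0.3]
grip_width: 0.0851
```

```bash
python3 -c "
from h import *
p,d,K=shot('wrist','w_tray');go(.48,-.29,.32,0)
cv2.imwrite('pics/w_trayc.png',cv2.resize(p[60:260,150:370],None,fx=3,fy=3,interpolation=cv2.INTER_CUBIC))
p,d,K=load('w_plate')
cv2.imwrite('pics/w_platec.png',cv2.resize(p[70:230,200:330],None,fx=3.7,fy=3.7,interpolation=cv2.INTER_CUBIC))"
```

```text
t 3.20 pos [ 481.3 -288.9  320.8] phi 0.19 tilt 0.05 F [ 0.5  0.9 -0.5] w 84.9 | shift [-1.1 -1.3  0.8] turn 0.19
```

View pics/w_trayc.png

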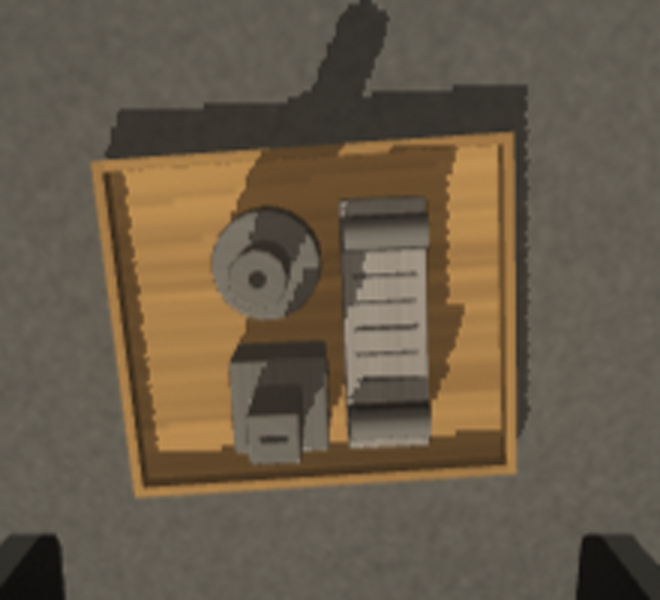

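View pics/w_platec.png

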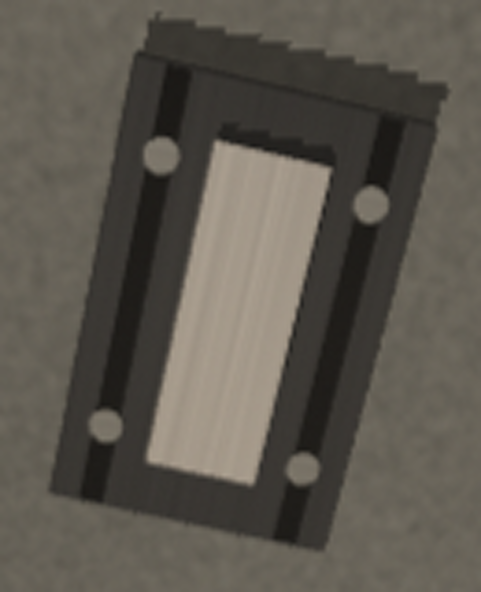

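Run:
```python
from h import *
p,d,K=load('w_tray'); C=cloud(d,K); v,u=np.mgrid[:384,:512]
print('floor z',np.median(C[...,2][(u<175)&(u>150)&(v>190)&(v<220)]))
# bench check
print('bench', [C[y,x].round(4).tolist() for x,y in[(170,80),(340,180)]])
def rect(m,tag):
    P=C[m][:,:2]; r=cv2.minAreaRect((P*1000).astype(np.float32)); print(tag,m.sum(),np.round(r[0],1),np.round(r[1],1),round(r[2],2),'z',np.median(C[m][:,2]).round(4),'mean',P.mean(0).round(4))
reg=(v>90)&(v<225)
z=C[...,2]
print('stem tops px depth', C[60+280//3-4,150+258//3].round(4),C[60+435//3,150+275//3].round(4))
from scipy import ndimage
def big(m): 
    l,n=ndimage.label(m); return [l==i for i in range(1,n+1) if (l==i).sum()>25]
for m in big(reg&(abs(z-.104)<.005)&(v<240)&(u>180)&(u<300)): rect(m,'top')
for m in big(reg&(abs(z-.052)<.003)&(u>200)&(u<262)): rect(m,'body')
for m in big(reg&(z>.03)&(z<.06)&(u>262)&(u<300)): rect(m,'support')
for m in big(reg&(abs(z-.038)<.004)&(u>262)&(u<300)): rect(m,'bar')
for nm,x,y,h in [('round',258,280,.104),('sqTL',250,415,.104),('sqTR',300,415,.104),('sqBR',300,462,.104),('sqBL',252,463,.104),('sqbodyTR',327,355,.052),('sqBBR',329,450,.052),('sqBBL',235,450,.052),('sqBTL',232,360,.052),('sup L1',343,255,.038),('sup L2',346,380,.038),('sup R1',428,255,.038),('supR2',429,380,.038),('tTL',93,160,.022),('tTR',514,131,.022),('tBR',516,472,.022),('tBL',137,495,.022)]:
    print(nm,atz(150+x/3,60+y/3,h,K).round(4)[:2])
p,d,K=load('w_plate'); C=cloud(d,K);z=C[...,2]
for m in big((p.min(-1)>90)&(v>100)&(v<210)&(u>235)&(u<295)): 
    rect(m,'pad')
    r=cv2.minAreaRect(np.array([atz(x,y,.022,K)[:2]*1000 for x,y in zip(u[m],v[m])],np.float32)); print('ray',r)
for x,y in [(215,141),(333,167),(255,486),(147,462)]: print('padcorner',atz(200+x/3.7,70+y/3.7,.022,K).round(4))
for x,y in [(136,52),(437,125),(325,550),(50,491)]: print('platecorner',atz(200+x/3.7,70+y/3.7,.016,K).round(4))
p,d,K=load('w_mat')
print('mat',np.mean([atz(x,y,.004,K) for x,y in[(218,77),(306,82),(294,219),(214,215)]],0),[atz(x,y,.004,K).round(4).tolist() for x,y in[(218,77),(306,82),(294,219),(214,215)]])
```

```text
floor z 0.001710895463575196
bench [[0.3556, -0.1709, 0.0025], [0.6134, -0.3182, 0.0022]]
stem tops px depth [ 0.4568 -0.2589  0.1062] [ 0.4619 -0.3281  0.1056]
top 314 [ 456.1 -262.7] [22.9 22.4] 44.16 z 0.1055 mean [ 0.4563 -0.2625]
top 311 [ 461.9 -328.3] [22.1 21.2] 1.52 z 0.1055 mean [ 0.4621 -0.3277]
body 646 [ 456.4 -262.9] [47.9 47.5] 0.11 z 0.0534 mean [ 0.4577 -0.26  ]
body 604 [ 461.8 -328.4] [46.  45.7] 2.17 z 0.0534 mean [ 0.463  -0.3231]
support 2324 [ 512.5 -293.5] [ 40. 120.] 2.75 z 0.0399 mean [ 0.5121 -0.2902]
bar 159 [ 509.3 -237.1] [39.2  8. ] 4.24 z 0.0395 mean [ 0.5093 -0.2371]
bar 1419 [ 512.6 -294.1] [40.  73.7] 2.72 z 0.0395 mean [ 0.5125 -0.2933]
bar 69 [ 514.8 -351.1] [38.6  4.7] 2.25 z 0.0395 mean [ 0.514  -0.3509]
round [ 0.4566 -0.2642]
sqTL [ 0.4524 -0.3199]
sqTR [ 0.4731 -0.3199]
sqBR [ 0.473  -0.3404]
sqBL [ 0.4528 -0.3409]
sqbodyTR [ 0.4847 -0.3054]
sqBBR [ 0.4859 -0.3521]
sqBBL [ 0.4405 -0.3522]
sqBTL [ 0.4402 -0.3079]
sup L1 [ 0.4921 -0.2604]
sup L2 [ 0.4941 -0.3208]
sup R1 [ 0.532  -0.2603]
supR2 [ 0.5347 -0.3207]
tTL [ 0.3734 -0.2175]
tTR [ 0.572
[... 305 characters left out ...]
ray ((589.466796875, 10.232437133789062), (130.74630737304688, 46.19923782348633), 77.31442260742188)
pad 48 [618.4 -51.5] [10.8 10.4] 0.98 z 0.0183 mean [ 0.6184 -0.0521]
ray ((618.0744018554688, -50.73945236206055), (10.840100288391113, 9.535635948181152), 0.02844422496855259)
padcorner [0.582  0.0783 0.022 ]
padcorner [0.6274 0.0687 0.022 ]
padcorner [ 0.5989 -0.0593  0.022 ]
padcorner [ 0.554 -0.049  0.022]
platecorner [0.5519 0.1108 0.016 ]
platecorner [0.6678 0.0844 0.016 ]
platecorner [ 0.6295 -0.0897  0.016 ]
platecorner [ 0.5125 -0.0633  0.016 ]
mat [0.47129423 0.26455208 0.004     ] [[0.4136, 0.3726, 0.004], [0.5405, 0.3662, 0.004], [0.5309, 0.1564, 0.004], [0.4003, 0.1629, 0.004]]
```

```bash
python3 -c "
from h import *
go(.4563,-.2628,.160,2.5)"
```

```text
t 3.20 pos [ 481.3 -288.9  320.8] phi 0.19 tilt 0.05 F [ 0.5  0.9 -0.5] w 84.9 | shift [ 26.1 -25.  160.8] turn -2.31
```

Call:
{"api": "send_rows", "payload": {"commands": [[26,-25,50,-2.3,50],[26,-25,100,-2.3,50],[26,-25,140,-2.3,50],[26,-25,161,-2.3,50],[26,-25,161,-2.3,50],[26,-25,161,-2.3,50],[26,-25,161,-2.3,50]]}}

```text
time: 3.9
ee_pos: [0.4573, -0.2654, 0.1623]
tool_rot: [2.171, 2.264, 0.001]
force: [-0.3, -0.5, 0.8]
grip_width: 0.0497
```

```bash
python3 -c "
from h import *
p,d,K=shot('wrist','w1');p2,_,_=shot('side','s1')
cv2.imwrite('pics/w1c.png',np.hstack([p[:,50:450],cv2.resize(p2[200:384,130:322],(400,384))]))
go(.4563,-.2628,.085,2.5)"
```

```text
t 4.00 pos [ 457.1 -265.8  162.3] phi 2.35 tilt 0.30 F [ 0.7 -1.  -0.9] w 49.8 | shift [ 3.3 -1.  77.3] turn -0.15
```

View pics/w1c.png

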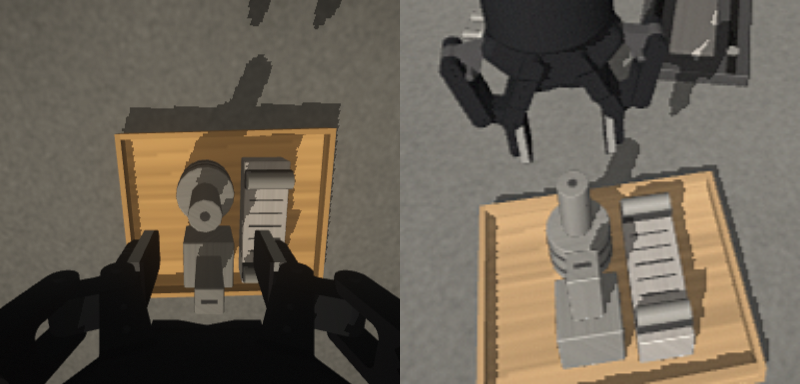

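```bash
cat >> h.py <<'E'
from scipy import ndimage
def tops(tag,zt,tol=.005,vmax=330,minpx=100):
    p,d,K=load(tag);C=cloud(d,K);z=C[...,2];v,u=np.mgrid[:384,:512]
    l,n=ndimage.label((abs(z-zt)<tol)&(v<vmax))
    for i in range(1,n+1):
        m=l==i
        if m.sum()>minpx:
            r=cv2.minAreaRect((C[m][:,:2]*1000).astype(np.float32)); print(tag,m.sum(),'px',u[m].mean().round(),v[m].mean().round(),np.round(r[0],1),np.round(r[1],1),round(r[2],1),'z',np.median(z[m]).round(4))
E
python3 -c "
from h import *
tops('w1',.1045);tops('w1',.0525)
go(.4563,-.2628,.16,2.5)"
```

```text
w1 947 px 255.0 214.0 [ 455.9 -262.7] [23.1 22.8] 22.0 z 0.1055
w1 884 px 259.0 298.0 [ 461.9 -328.6] [22.  23.1] 3.3 z 0.1054
w1 1513 px 255.0 186.0 [ 455.9 -259.7] [49.5 42.9] 2.9 z 0.0535
w1 825 px 320.0 180.0 [ 510.  -247.9] [39.1 15. ] 2.7 z 0.0553
w1 1550 px 258.0 258.0 [ 461.8 -328.3] [45.9 46.5] 2.5 z 0.0535
w1 196 px 300.0 275.0 [ 500.3 -338.3] [13.  13.6] 12.9 z 0.055
t 4.00 pos [ 457.1 -265.8  162.3] phi 2.35 tilt 0.30 F [ 0.7 -1.  -0.9] w 49.8 | shift [ 3.1 -0.7  2.3] turn -0.15
```

Call:
{"api": "send_rows", "payload": {"commands": [[3,-1,20,0,50],[3,-1,40,0,50],[3,-1,60,0,50],[3,-1,76,0,50],[3,-1,76,0,50],[3,-1,76,0,50]]}}

```text
time: 4.6
ee_pos: [0.455, -0.2626, 0.0846]
tool_rot: [2.175, 2.265, 0.0]
force: [0.1, -0.5, 0.4]
grip_width: 0.0498
```

```bash
python3 -c "
from h import *
go(.4561,-.2628,.085,2.5)"
```

```text
t 4.60 pos [ 455.  -262.6   84.6] phi 2.31 tilt 0.09 F [ 0.1 -0.5  0.4] w 49.8 | shift [-0.2  1.1 -0.4] turn -0.19
```

Call:
{"api": "send_rows", "payload": {"commands": [[0,1,0,0,40],[0,1,0,0,32],[0,1,0,0,32]]}}

```text
time: 4.9
ee_pos: [0.456, -0.2626, 0.0845]
tool_rot: [2.175, 2.264, 0.0]
force: [-0.4, -0.3, -0.6]
grip_width: 0.0321
```

```bash
python3 -c "
from h import *
p,d,K=shot('wrist','w2');go(.4561,-.2628,.085,2.5)
tops('w2',.1045);tops('w2',.0525);cv2.imwrite('pics/w2c.png',cv2.resize(p[100:384,130:390],None,fx=2,fy=2))"
```

```text
t 4.95 pos [ 455.8 -262.4   84.2] phi 2.32 tilt 0.09 F [-0.1  0.4  0.8] w 32.1 | shift [-0.4  0.3 -0.8] turn -0.18
w2 530 px 213.0 274.0 [ 438.3 -261.5] [ 7.2 24.3] 14.7 z 0.105
w2 2488 px 257.0 281.0 [ 455.9 -262.9] [23.5 23.4] 53.2 z 0.1055
w2 534 px 300.0 274.0 [ 473.  -260.3] [23.9  7.2] 79.6 z 0.105
w2 2575 px 256.0 218.0 [ 455.8 -259.8] [47.5 43.1] 4.4 z 0.0535
w2 1700 px 351.0 213.0 [ 510.1 -248.3] [39.8 15.2] 3.6 z 0.0552
w2 1273 px 262.0 310.0 [ 461.  -313.8] [46.  17.5] 3.3 z 0.0536
```

View pics/w2c.png

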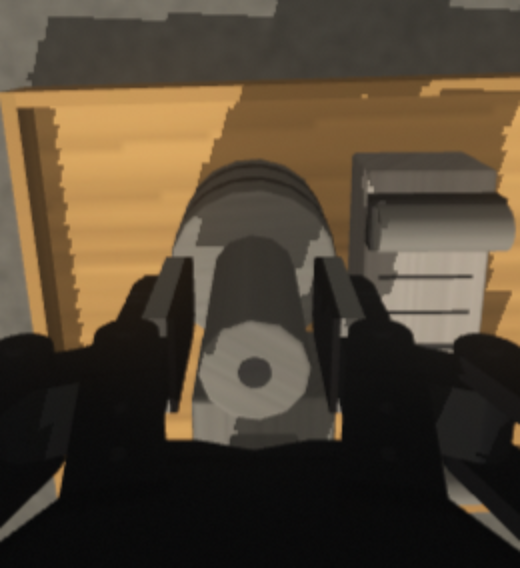

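The round stem (crop (254,372)) sits centred between the pads with a few mm of room on each side. I'll close on it.

Call:
{"api": "send_rows", "payload": {"commands": [[0,0,0,0,26],[0,0,0,0,22],[0,0,0,0,20],[0,0,0,0,20],[0,0,0,0,20]], "squeeze": 70}}

```text
time: 5.45
ee_pos: [0.4557, -0.2622, 0.0838]
tool_rot: [2.175, 2.265, 0.001]
force: [0.8, -0.1, 2.6]
grip_width: 0.0224
```

```bash
python3 -c "
from h import *
p,d,K=shot('wrist','w3');go(.4561,-.2628,.085,2.5)
tops('w3',.1045);tops('w3',.0525)"
```

```text
t 5.50 pos [ 455.7 -262.2   83.8] phi 2.32 tilt 0.06 F [0.9 0.6 2.6] w 22.5 | shift [-0.6  0.4 -1.2] turn -0.18
w3 3406 px 256.0 280.0 [ 452.8 -261.8] [43.9 26.4] 2.2 z 0.1054
w3 2135 px 257.0 213.0 [ 454.5 -251.6] [49.1 26.2] 4.9 z 0.0536
w3 1721 px 352.0 214.0 [ 510.1 -248.1] [39.8 15.5] 3.8 z 0.0552
w3 906 px 258.0 313.0 [ 458.3 -314. ] [40.2 16.3] 1.9 z 0.0537
```

Call:
{"api": "send_rows", "payload": {"commands": [[0,0,-5,0,20],[0,0,-15,0,20],[0,0,-30,0,20],[0,0,-50,0,20],[0,0,-75,0,20],[0,0,-100,0,20],[0,0,-110,0,20],[0,0,-110,0,20]]}}

```text
time: 6.3
ee_pos: [0.4564, -0.263, 0.1959]
tool_rot: [2.173, 2.262, 0.001]
force: [0.1, -0.1, -4.2]
grip_width: 0.0229
```

```bash
python3 -c "
from h import *
p,d,K=shot('side','s3');cv2.imwrite('pics/s3c.png',cv2.resize(p[160:384,130:350],None,fx=2.5,fy=2.5));go(.475,.315,.194,2.32)"
```

```text
t 6.35 pos [ 455.7 -262.4  194. ] phi 2.31 tilt 0.09 F [-0.4 -0.8 -4. ] w 22.8 | shift [ 5.761e+02  4.260e+01 -5.000e-01] turn -0.01
```

View pics/s3c.png

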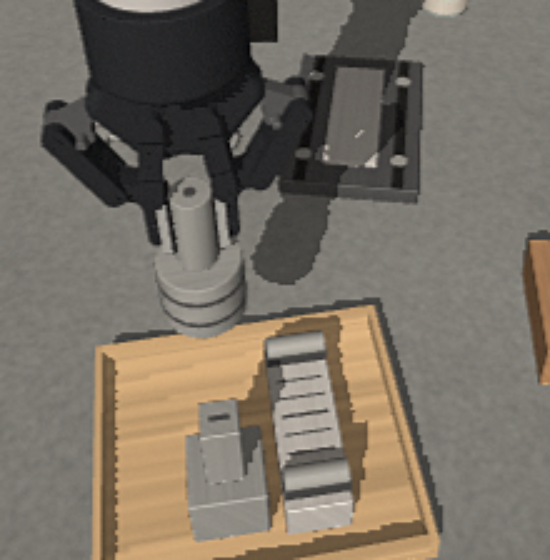

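The round adaptor is held upright and everything else is undisturbed. Carrying it to the mat.

Call:
{"api": "send_rows", "payload": {"commands": [[10,1,0,0,20],[30,2,0,0,20],[60,4,0,0,20],[95,7,0,0,20],[135,10,0,0,20],[175,13,0,0,20],[215,16,0,0,20],[255,19,0,0,20],[295,22,0,0,20],[335,25,0,0,20],[375,28,0,0,20],[415,31,0,0,20],[455,34,0,0,20],[490,36,0,0,20],[520,39,0,0,20],[545,41,0,0,20],[563,42,0,0,20],[572,42.5,0,0,20],[576,42.5,0,0,20],[576,42.5,0,0,20]]}}

```text
time: 8.35
ee_pos: [0.4743, 0.3148, 0.1929]
tool_rot: [2.176, 2.266, -0.002]
force: [0.7, -0.5, -4.4]
grip_width: 0.0224
```

```bash
python3 -c "
from h import *
go(.475,.315,.0815,2.32)"
```

```text
t 8.35 pos [474.3 314.8 192.9] phi 2.31 tilt 0.07 F [ 0.7 -0.5 -4.4] w 22.4 | shift [  0.3   0.8 111.4] turn -0.01
```

Call:
{"api": "send_rows", "payload": {"commands": [[0,0,25,0,20],[0,0,60,0,20],[0,0,90,0,20],[0,0,105,0,20],[0,0,109,0,20],[0,0,111,0,20],[0,0,111,0,20],[0,0,111,0,20],[0,0,111,0,20]]}}

```text
time: 9.25
ee_pos: [0.4756, 0.3157, 0.084]
tool_rot: [2.175, 2.265, 0.004]
force: [0.1, 0.4, -4.0]
grip_width: 0.0221
```

```bash
python3 -c "
from h import *
go(.475,.315,.0795,2.32)"
```

```text
t 9.25 pos [475.6 315.7  84. ] phi 2.32 tilt 0.17 F [ 0.1  0.4 -4. ] w 22.1 | shift [-0.7 -0.6  4.5] turn -0.00
```

Call:
{"api": "send_rows", "payload": {"commands": [[0,0,1.5,0,20],[0,0,2.5,0,20],[0,0,3,0,20],[0,0,3,0,20]]}}

```text
time: 9.65
ee_pos: [0.4747, 0.3154, 0.0798]
tool_rot: [2.176, 2.266, 0.001]
force: [-0.9, -0.6, -1.0]
grip_width: 0.0224
```

```bash
python3 -c "
from h import *
go(.475,.315,.0795,2.32)"
```

```text
t 9.65 pos [474.7 315.4  79.8] phi 2.32 tilt 0.04 F [-0.9 -0.6 -1. ] w 22.4 | shift [-0.4  0.3  0.3] turn 0.00
```

Call:
{"api": "send_rows", "payload": {"commands": [[0,0,0.5,0,20],[0,0,0.5,0,20],[0,0,0.5,0,20]]}}

```text
time: 9.95
ee_pos: [0.4748, 0.3154, 0.0798]
tool_rot: [2.176, 2.266, 0.002]
force: [-1.3, -1.0, 4.5]
grip_width: 0.0226
```

Call:
{"api": "send_rows", "payload": {"commands": [[0,0,0,0,26],[0,0,0,0,30],[0,0,0,0,36],[0,0,0,0,44],[0,0,0,0,50],[0,0,0,0,50]]}}

```text
time: 10.55
ee_pos: [0.4745, 0.3152, 0.0787]
tool_rot: [-2.176, -2.266, 0.0]
force: [-0.1, 0.1, -0.1]
grip_width: 0.0501
```

```bash
python3 -c "
from h import *
go(.475,.315,.0795,2.32);p,d,K=shot('wrist','w4');tops('w4',.1015)"
```

```text
t 10.55 pos [474.5 315.2  78.7] phi 2.31 tilt 0.00 F [-0.1  0.1 -0.1] w 50.1 | shift [-0.2  0.4 -0.8] turn -0.01
w4 503 px 190.0 272.0 [448.7 316.4] [ 7.4 24.3] 21.3 z 0.1014
w4 494 px 323.0 272.0 [499.7 318.4] [24.4  7.4] 73.8 z 0.1014
w4 2496 px 258.0 284.0 [475.1 314.6] [23.1 24. ] 23.2 z 0.1015
```

Call:
{"api": "send_rows", "payload": {"commands": [[0,0,-20,0,50],[0,0,-60,0,50],[0,0,-110,0,50],[-45,-1,-125,0,50],[-95,-2,-125,0,50],[-145,-4,-125,0,50],[-195,-7,-125,0,50],[-245,-10,-125,0,50],[-295,-14,-125,0,50],[-345,-18,-125,0,50],[-395,-22,-125,0,50],[-445,-26,-120,0,50],[-495,-30,-110,0,50],[-545,-34,-100,0,50],[-595,-37,-90,0,50],[-630,-38,-85,0,50],[-643,-38,-82,0,50],[-643,-38,-82,0,50],[-643,-38,-82,0,50]]}}

```text
time: 12.5
ee_pos: [0.4625, -0.3278, 0.1609]
tool_rot: [-2.175, -2.266, -0.001]
force: [-0.1, -0.4, 0.0]
grip_width: 0.0499
```

```bash
python3 -c "
from h import *
p,d,K=shot('wrist','w5');tops('w5',.1045);tops('w5',.0525)
go(.4619,-.3284,.0845,2.3);cv2.imwrite('pics/w5c.png',p)"
```

```text
w5 1063 px 256.0 220.0 [ 462.  -328.9] [21.6 22.8] 1.8 z 0.1055
w5 1006 px 322.0 103.0 [ 510.  -248.6] [39.6 15.2] 2.3 z 0.0552
w5 1719 px 256.0 192.0 [ 461.8 -328.5] [45.9 45.4] 2.0 z 0.0535
w5 760 px 317.0 211.0 [ 514.6 -337.2] [40.3 15. ] 5.5 z 0.0552
t 12.55 pos [ 462.8 -327.4  161.2] phi 2.39 tilt 0.04 F [-0.1  0.5  0.4] w 50.5 | shift [-1.  -0.9 76.7] turn 0.09
```

View pics/w5c.png

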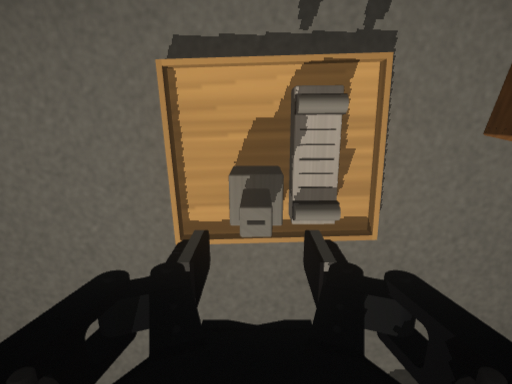

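The square stem (256,222) is centred below the open jaws. Going down.

Call:
{"api": "send_rows", "payload": {"commands": [[-1,-1,20,0,50],[-1,-1,45,0,50],[-1,-1,65,0,50],[-1,-1,76,0,45],[-1,-1,76,0,38],[-1,-1,76,0,32],[-1,-1,76,0,30],[-1,-1,76,0,30]]}}

```text
time: 13.35
ee_pos: [0.4624, -0.3305, 0.0864]
tool_rot: [2.174, 2.264, 0.0]
force: [-0.3, -0.1, 0.3]
grip_width: 0.0301
```

```bash
python3 -c "
from h import *
p,d,K=shot('wrist','w6');tops('w6',.1045)
go(.4619,-.3284,.0845,2.3)"
```

```text
w6 2712 px 256.0 274.0 [ 461.8 -328.8] [22.1 22.9] 2.3 z 0.1055
w6 517 px 217.0 272.0 [ 445.9 -330.1] [ 6.8 23.7] 14.6 z 0.1064
w6 521 px 296.0 272.0 [ 478.2 -328.9] [23.5  6.6] 81.1 z 0.1065
t 13.40 pos [ 462.3 -330.5   86.2] phi 2.31 tilt 0.14 F [-0.7  0.1 -0.1] w 30.2 | shift [ 2.1 -0.3  1.7] turn 0.01
```

Call:
{"api": "send_rows", "payload": {"commands": [[2,-0.3,1.5,0,30],[2,-0.3,1.5,0,30],[2,-0.3,1.5,0,26],[2,-0.3,1.5,0,22],[2,-0.3,1.5,0,18],[2,-0.3,1.5,0,18],[2,-0.3,1.5,0,18],[2,-0.3,1.5,0,18]]}}

```text
time: 14.2
ee_pos: [0.4618, -0.3279, 0.0835]
tool_rot: [2.175, 2.265, 0.001]
force: [3.3, 1.2, -0.1]
grip_width: 0.0213
```

```bash
python3 -c "
from h import *
p,d,K=shot('wrist','w7');tops('w7',.1045)
go(.4619,-.3284,.0845,2.3)"
```

```text
w7 3539 px 256.0 280.0 [ 458.6 -327.2] [41.4 26.1] 2.2 z 0.1054
t 14.25 pos [ 461.8 -327.9   83.5] phi 2.32 tilt 0.08 F [ 3.1  0.3 -0.7] w 21.1 | shift [-0.5  0.1 -1. ] turn 0.02
```

Call:
{"api": "send_rows", "payload": {"commands": [[0,0,-5,0,18],[0,0,-15,0,18],[0,0,-30,0,18],[0,0,-50,0,18],[0,0,-75,0,18],[0,0,-100,0,18],[0,0,-110,0,18],[0,0,-110,0,18]]}}

```text
time: 15.05
ee_pos: [0.4621, -0.329, 0.1961]
tool_rot: [2.173, 2.262, -0.0]
force: [0.4, 0.2, -5.5]
grip_width: 0.0211
```

```bash
python3 -c "
from h import *
go(.468,.215,.194,2.32)"
```

```text
t 15.05 pos [ 462.1 -329.   196.1] phi 2.31 tilt 0.28 F [ 0.4  0.2 -5.5] w 21.1 | shift [5.433e+02 2.780e+01 2.000e-01] turn -0.01
```

Call:
{"api": "send_rows", "payload": {"commands": [[10,1,0,0,18],[30,2,0,0,18],[60,4,0,0,18],[95,6,0,0,18],[130,8,0,0,18],[170,10,0,0,18],[210,12,0,0,18],[250,14,0,0,18],[290,16,0,0,18],[330,18,0,0,18],[370,20,0,0,18],[410,22,0,0,18],[445,23,0,0,18],[475,25,0,0,18],[502,26,0,0,18],[522,27,0,0,18],[535,28,0,0,18],[541,28,0,0,18],[542,28,0,0,18],[542,28,0,0,18]]}}

```text
time: 17.05
ee_pos: [0.467, 0.2141, 0.1929]
tool_rot: [2.177, 2.265, -0.002]
force: [0.3, 0.4, -5.9]
grip_width: 0.0214
```

Call:
{"api": "send_rows", "payload": {"commands": [[0,0,25,0,18],[0,0,60,0,18],[0,0,90,0,18],[0,0,105,0,18],[0,0,109,0,18],[0,0,111,0,18],[0,0,111,0,18],[0,0,111,0,18],[0,0,111,0,18]]}}

```text
time: 17.95
ee_pos: [0.4684, 0.2151, 0.0838]
tool_rot: [2.175, 2.265, 0.004]
force: [-0.3, 0.1, -7.3]
grip_width: 0.0211
```

```bash
python3 -c "
from h import *
go(.468,.215,.0795,2.32)"
```

```text
t 17.95 pos [468.4 215.1  83.8] phi 2.31 tilt 0.16 F [-0.3  0.1 -7.3] w 21.1 | shift [-0.1 -0.4  4.3] turn -0.01
```

Call:
{"api": "send_rows", "payload": {"commands": [[0,0,1.5,0,18],[0,0,2.5,0,18],[0,0,3.3,0,18],[0,0,3.5,0,18],[0,0,3.5,0,18]]}}

```text
time: 18.45
ee_pos: [0.4674, 0.2149, 0.0795]
tool_rot: [2.176, 2.266, 0.001]
force: [-0.7, -0.9, -1.5]
grip_width: 0.0213
```

```bash
python3 -c "
from h import *
go(.468,.215,.0795,2.32)"
```

```text
t 18.45 pos [467.4 214.9  79.5] phi 2.32 tilt 0.03 F [-0.7 -0.9 -1.5] w 21.3 | shift [ 0.1  0.6 -0. ] turn -0.00
```

Call:
{"api": "send_rows", "payload": {"commands": [[0,0,0.5,0,18],[0,0,0.5,0,18],[0,0,0.5,0,24],[0,0,0.5,0,30],[0,0,0.5,0,36],[0,0,0.5,0,44],[0,0,0.5,0,50],[0,0,0.5,0,50]]}}

```text
time: 19.25
ee_pos: [0.4674, 0.2148, 0.0783]
tool_rot: [2.176, 2.266, 0.0]
force: [-0.9, 0.4, -0.2]
grip_width: 0.0501
```

```bash
python3 -c "
from h import *
go(.468,.215,.0795,2.32);p,d,K=shot('wrist','w8');tops('w8',.1015);p2,_,_=shot('side','s8');cv2.imwrite('pics/s8c.png',cv2.resize(p2[60:220,140:340],None,fx=3,fy=3))"
```

```text
t 19.25 pos [467.4 214.8  78.3] phi 2.31 tilt 0.01 F [-0.9  0.4 -0.2] w 50.1 | shift [ 0.2  0.6 -1.2] turn -0.01
w8 3247 px 293.0 23.0 [475.1 309.7] [23.4 15. ] 2.1 z 0.1015
w8 490 px 190.0 273.0 [441.3 216.5] [ 7.3 25.3] 21.4 z 0.1012
w8 492 px 323.0 272.0 [492.7 218.5] [25.3  7.5] 72.9 z 0.101
w8 2770 px 257.0 285.0 [467.6 214.1] [22.  22.8] 2.1 z 0.1015
```

View pics/s8c.png

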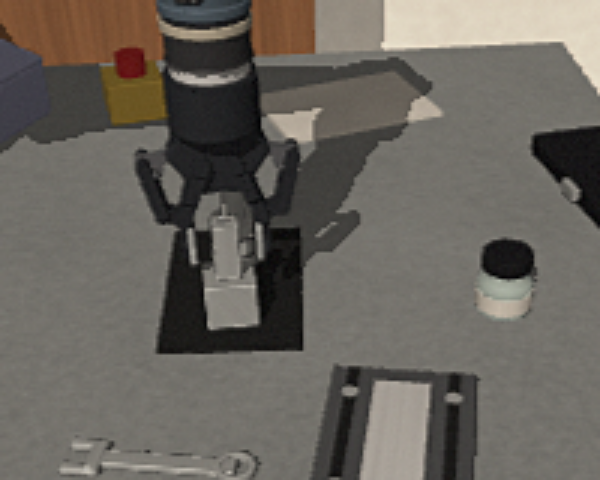

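Both adaptors stand on the mat, with the round one hidden behind the square one. Now to the support.

Call:
{"api": "send_rows", "payload": {"commands": [[0,0,-20,0,50],[0,0,-60,0,50],[0,0,-110,0,50],[-45,0,-125,0,62],[-95,2,-125,0,62],[-145,4,-125,0,62],[-195,7,-125,0,62],[-245,10,-125,0,62],[-295,14,-125,0,62],[-345,18,-125,0,62],[-395,21,-125,0,62],[-445,24,-122,-0.4,62],[-490,24,-122,-0.4,62],[-507,24.5,-122,-0.4,62],[-507,24.5,-122,-0.4,62],[-507,24.5,-122,-0.4,62]]}}

```text
time: 20.95
ee_pos: [0.5121, -0.29, 0.2002]
tool_rot: [-2.167, -2.272, -0.001]
force: [-0.4, 0.6, -0.0]
grip_width: 0.0622
```

```bash
python3 -c "
from h import *
p,d,K=shot('wrist','w9');tops('w9',.042,.014)
tops('w9',.039,.004);tops('w9',.0545,.002)
go(.5125,-.2937,.033,2.7)"
```

```text
w9 7136 px 467.0 125.0 [ 716.4 -223.8] [100.  62.] 80.4 z 0.0413
w9 599 px 257.0 135.0 [ 510.2 -241.1] [39.7 14.9] 2.7 z 0.0404
w9 3400 px 257.0 192.0 [ 512.9 -301.4] [ 40.1 104. ] 2.7 z 0.0398
w9 6619 px 469.0 126.0 [ 716.4 -223.8] [100.  62.] 80.4 z 0.0414
w9 325 px 257.0 132.0 [ 509.8 -237. ] [39.3  6.8] 2.7 z 0.0394
w9 2706 px 257.0 187.0 [ 512.6 -294.6] [40.1 73.7] 2.7 z 0.0396
w9 422 px 257.0 145.0 [ 510.4 -248.3] [37.7 12.2] 2.8 z 0.0553
w9 325 px 257.0 233.0 [ 514.7 -338. ] [36.7 12.7] 3.0 z 0.0553
t 21.00 pos [ 512.3 -289.4  200.4] phi 2.78 tilt 0.06 F [0.  0.1 0.4] w 61.9 | shift [-4.500e+00  1.000e-01  1.674e+02] turn 0.08
```

View pics/w9.png

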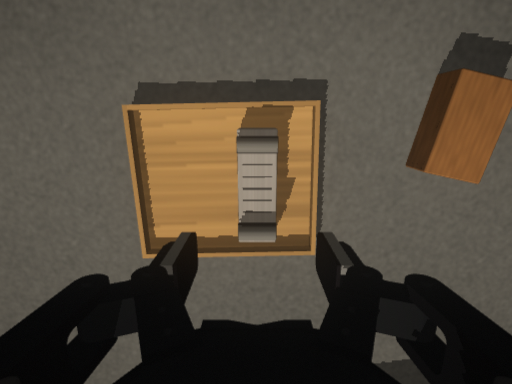

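Call:
{"api": "send_rows", "payload": {"commands": [[-4.5,0,40,0,62],[-4.5,0,80,0,62],[-4.5,0,115,0,62],[-4.5,0,140,0,62],[-4.5,0,155,0,62],[-4.5,0,155,0,62],[-4.5,0,155,0,62]]}}

```text
time: 21.7
ee_pos: [0.5132, -0.2948, 0.0465]
tool_rot: [2.166, 2.274, 0.0]
force: [0.8, -0.4, 0.2]
grip_width: 0.0622
```

```bash
python3 -c "
from h import *
p,d,K=shot('wrist','w10');p2,_,_=shot('side','s10')
tops('w10',.039,.004);tops('w10',.0545,.002)
cv2.imwrite('pics/w10c.png',np.hstack([p[:,50:450],cv2.resize(p2[200:384,130:322],(400,384))]))
go(.5125,-.2937,.031,2.7)"
```

```text
w10 1474 px 256.0 137.0 [ 509.8 -237.3] [40.1  7.1] 2.8 z 0.0396
w10 10562 px 256.0 249.0 [ 512.6 -295.2] [40.1 73.6] 2.8 z 0.0397
w10 176 px 193.0 247.0 [ 481.6 -294.9] [ 6.6 23.1] 19.9 z 0.04
w10 174 px 320.0 247.0 [ 544.1 -291.7] [22.9  6.1] 77.0 z 0.0399
w10 1932 px 256.0 166.0 [ 510.3 -248.6] [38.1 13.2] 2.7 z 0.0552
w10 160 px 185.0 258.0 [ 481.6 -295.2] [ 6.7 23.5] 18.8 z 0.0548
w10 156 px 328.0 258.0 [ 544.1 -291.7] [22.4  6.5] 75.6 z 0.0545
t 21.80 pos [ 514.  -295.9   47.8] phi 2.75 tilt 0.25 F [ 0.3 -0.7 -0.2] w 62.0 | shift [ 2.4 -1.5 16.8] turn 0.05
```

View pics/w10c.png

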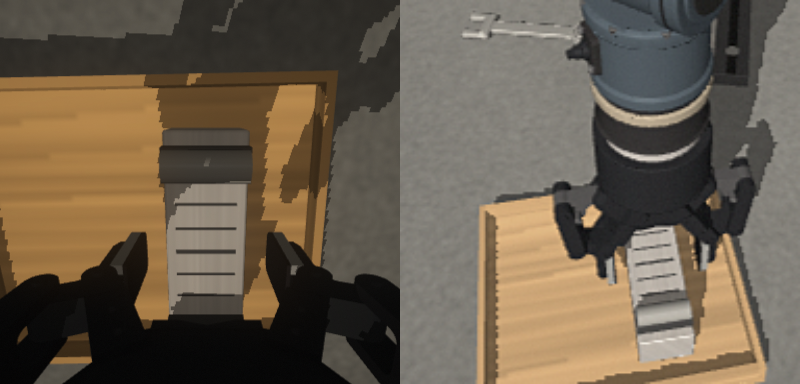

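Call:
{"api": "send_rows", "payload": {"commands": [[1.5,-0.7,8,0,62],[1.5,-0.7,14,0,62],[1.5,-0.7,16,0,62],[1.5,-0.7,16,0,62],[1.5,-0.7,16,0,62],[1.5,-0.7,16,0,62]]}}

```text
time: 22.4
ee_pos: [0.5118, -0.294, 0.0295]
tool_rot: [2.168, 2.273, 0.0]
force: [0.7, -0.2, 0.5]
grip_width: 0.0619
```

```bash
python3 -c "
from h import *
go(.5126,-.2937,.031,2.7)"
```

```text
t 22.40 pos [ 511.8 -294.    29.5] phi 2.71 tilt 0.02 F [ 0.7 -0.2  0.5] w 61.9 | shift [ 0.2  0.8 -1.5] turn 0.01
```

Call:
{"api": "send_rows", "payload": {"commands": [[0,0.7,-1.5,0,56],[0,0.7,-1.5,0,48],[0,0.7,-1.5,0,43],[0,0.7,-1.5,0,40],[0,0.7,-1.5,0,36],[0,0.7,-1.5,0,36],[0,0.7,-1.5,0,36],[0,0.7,-1.5,0,36]]}}

```text
time: 23.2
ee_pos: [0.5128, -0.2938, 0.0314]
tool_rot: [2.167, 2.273, 0.001]
force: [1.0, 1.0, 3.8]
grip_width: 0.0389
```

```bash
python3 -c "
from h import *
p,d,K=shot('wrist','w11');tops('w11',.0545,.002);tops('w11',.039,.004)
go(.5126,-.2937,.031,2.7)"
```

```text
w11 2608 px 257.0 175.0 [ 510.4 -248.6] [38.1 13.2] 2.6 z 0.0553
w11 253 px 204.0 277.0 [ 492.1 -292.7] [ 8.1 24.3] 20.4 z 0.0532
w11 202 px 308.0 276.0 [ 532.8 -289.2] [16.9  3.4] 84.7 z 0.0532
w11 1852 px 257.0 142.0 [ 509.9 -237.4] [39.9  7.3] 2.5 z 0.0395
w11 11399 px 256.0 256.0 [ 511.4 -291.3] [54.  65.3] 2.5 z 0.0396
t 23.25 pos [ 512.8 -293.9   31.4] phi 2.72 tilt 0.06 F [1.  1.5 4.1] w 38.9 | shift [ 0.2 -0.2  0.4] turn 0.02
```

Call:
{"api": "send_rows", "payload": {"commands": [[0,0,-5,0,36],[0,0,-15,0,36],[0,0,-30,0,36],[0,0,-55,0,36],[0,0,-85,0,36],[0,0,-115,0,36],[0,0,-135,0,36],[0,0,-140,0,36],[0,0,-140,0,36]]}}

```text
time: 24.15
ee_pos: [0.5129, -0.2942, 0.1721]
tool_rot: [2.167, 2.272, 0.0]
force: [0.6, 0.6, -5.8]
grip_width: 0.0387
```

```bash
python3 -c "
from h import *
p,d,K=shot('wrist','w12');cv2.imwrite('pics/w12c.png',p)
go(.5896,.010,.171,-12.5)"
```

```text
t 24.20 pos [ 512.1 -293.7  170.4] phi 2.71 tilt 0.04 F [-0.7  0.8 -6.3] w 38.8 | shift [299.7  91.8  -0.6] turn 15.21
```

View pics/w12c.png

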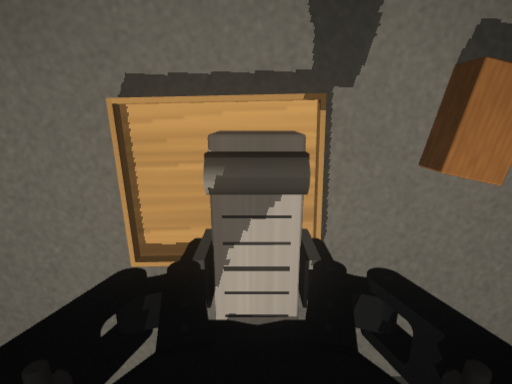

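The support is held level and the tray is empty. Carrying it over the plate.

Call:
{"api": "send_rows", "payload": {"commands": [[10,3,0,0.5,36],[30,9,0,1.5,36],[60,18,0,3,36],[90,27,0,4.5,36],[125,38,0,6.5,36],[160,49,0,8.5,36],[195,60,0,10,36],[225,69,0,12,36],[255,78,0,13.5,36],[280,86,0,14.7,36],[294,90,0,15.2,36],[299,91.5,0,15.2,36],[299.5,92,0,15.2,36],[299.5,92,0,15.2,36],[299.5,92,0,15.2,36],[299.5,92,0,15.2,36]]}}

```text
time: 25.8
ee_pos: [0.5899, 0.0088, 0.1708]
tool_rot: [2.451, 1.965, -0.0]
force: [0.2, -0.4, -5.7]
grip_width: 0.0389
```

```bash
python3 -c "
from h import *
go(.5896,.010,.100,-12.5)
p,d,K=shot('wrist','w13');cv2.imwrite('pics/w13c.png',cv2.resize(p[60:330,120:390],None,fx=2.2,fy=2.2,interpolation=cv2.INTER_CUBIC))
go(.5896,.010,.100,-12.5)"
```

```text
t 25.80 pos [589.9   8.8 170.8] phi -12.57 tilt 0.02 F [ 0.2 -0.4 -5.7] w 38.9 | shift [ 1.1 -0.6 70.8] turn -0.07
t 25.85 pos [590.    8.9 170.9] phi -12.56 tilt 0.01 F [-0.  -0.3 -5.5] w 38.6 | shift [ 1.  -0.7 70.9] turn -0.06
```

View pics/w13c.png

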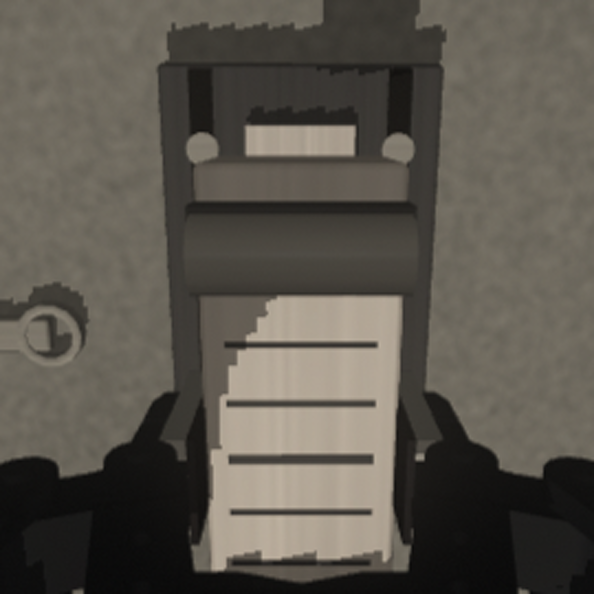

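Run:
```python
from h import *
p,d,K=load('w13'); T=K[3]
th=np.radians(-12.5);yh=np.array([-np.sin(th),np.cos(th)]);xh=np.array([np.cos(th),np.sin(th)])
f=lambda u,v,z:atz(120+u/2.2,60+v/2.2,z,K)[:2]*1000
C=cloud(d,K)
s=C[75+40,256];print('plate z',C[90,256,2],C[122,256,2],'bench',C[80,150,2],C[65,330])
L,Rr=f(245,126,.022),f(356,126,.022); c=(L+Rr)/2; print('pad end L R',L,Rr,np.linalg.norm(L-Rr),'centre', c-65*yh, 'ang',np.degrees(np.arctan2(*(Rr-L)[::-1])))
PL,PR=f(160,66,.016),f(443,66,.016); print('plate end centre->plate centre',(PL+PR)/2-90*yh,np.linalg.norm(PL-PR),np.degrees(np.arctan2(*(PR-PL)[::-1])))
m=np.zeros(d.shape,bool); m[128:200,200:320]=True; z=C[...,2]
for lo,hi in((.170,.185),(.185,.20)):
    mm=m&(z>lo)&(z<hi); print(mm.sum(),end=' ')
    if mm.sum()>50:
        r=cv2.minAreaRect((C[mm][:,:2]*1000).astype(np.float32)); print(np.round(r[0],1),np.round(r[1],1),r[2],np.median(z[mm]), 'support centre from roller:',np.array(r[0])-45*yh)
```

```text
plate z 0.01793311814587517 0.02285303177386383 bench 0.002659050450273981 [0.68244232 0.10491568 0.00176132]
pad end L R [581.37365595  78.44286179] [626.85810888  68.30454382] 46.60065396239056 centre [590.04730751   9.91446234] ang -12.5656088150045
plate end centre->plate centre [590.3135105   9.0979432] 118.56035858875222 -12.568467132053687
2573 [599.7  53.9] [27.9 40.1] 77.4465103149414 0.17895615331069004 support centre from roller: [589.93239755   9.96282455]
4305 [599.5  53.5] [15.6 40.2] 76.2340087890625 0.19476047831434334 support centre from roller: [589.72152108   9.575484  ]
```

Call:
{"api": "send_rows", "payload": {"commands": [[0,0,10,0,36],[0,0,30,0,36],[0,0,60,0,36],[0,0,90,0,36],[0,0,110,0,36],[0,0,118,0,36],[0,0,120,0,36],[0,0,120,0,36],[0,0,120,0,36],[0,0,120,0,36]]}}

```text
time: 26.85
ee_pos: [0.5915, 0.0096, 0.0527]
tool_rot: [2.448, 1.965, 0.004]
force: [-0.2, -1.0, -5.9]
grip_width: 0.0392
```

```bash
python3 -c "
from h import *
go(.590,.0096,.0454,-12.5)"
```

```text
t 26.85 pos [591.5   9.6  52.7] phi -12.48 tilt 0.20 F [-0.2 -1.  -5.9] w 39.2 | shift [-0.3 -1.5  7.3] turn 0.02
```

Call:
{"api": "send_rows", "payload": {"commands": [[0,0,2,0,36],[0,0,3,0,36],[0,0,3,0,36],[0,0,3,0,36]]}}

```text
time: 27.25
ee_pos: [0.59, 0.0098, 0.0477]
tool_rot: [-2.45, -1.967, 0.0]
force: [-0.2, 0.4, -5.6]
grip_width: 0.0392
```

```bash
python3 -c "
from h import *
go(.590,.0096,.0454,-12.5)
p,d,K=shot('wrist','w14');cv2.imwrite('pics/w14c.png',cv2.resize(p[60:330,120:390],None,fx=2.2,fy=2.2,interpolation=cv2.INTER_CUBIC))
go(.590,.0096,.0454,-12.5)"
```

```text
t 27.25 pos [590.    9.8  47.7] phi -12.49 tilt 0.02 F [-0.2  0.4 -5.6] w 39.2 | shift [-0.1  0.1  2.3] turn 0.01
t 27.30 pos [590.    9.7  47.7] phi -12.48 tilt 0.01 F [-0.  -0.1 -5.1] w 38.7 | shift [-0.1  0.   2.3] turn 0.02
```

View pics/w14c.png

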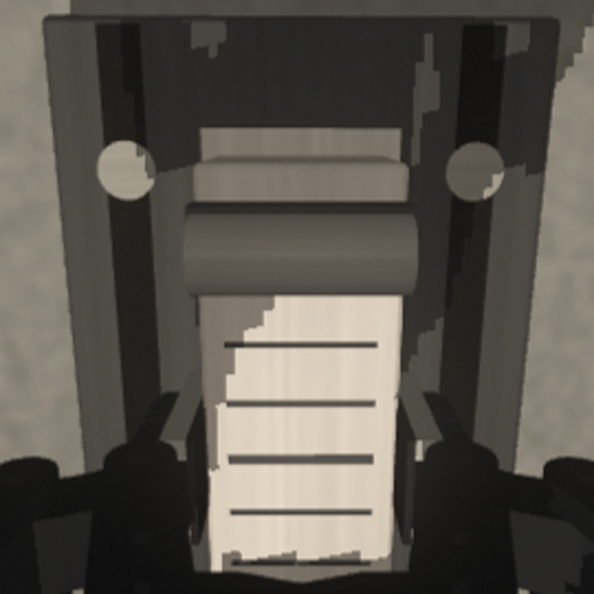

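The support (cols 194–408) is centred on the pad's visible end (200–402) and parallel to it. I'll lower it until it touches.

Call:
{"api": "send_rows", "payload": {"commands": [[0,0,1,0,36],[0,0,1.8,0,36],[0,0,2.3,0,36],[0,0,2.3,0,36],[0,0,2.3,0,36]]}}

```text
time: 27.8
ee_pos: [0.5901, 0.0098, 0.0454]
tool_rot: [-2.45, -1.967, 0.0]
force: [0.3, -0.8, -6.6]
grip_width: 0.0391
```

```bash
python3 -c "
from h import *
go(.590,.0096,.0454,-12.5)"
```

```text
t 27.80 pos [590.1   9.8  45.4] phi -12.48 tilt 0.01 F [ 0.3 -0.8 -6.6] w 39.1 | shift [-0.2 -0.   0. ] turn 0.02
```

Call:
{"api": "send_rows", "payload": {"commands": [[0,0,0.5,0,36],[0,0,0.8,0,36],[0,0,0.8,0,36]]}}

```text
time: 28.1
ee_pos: [0.5901, 0.0097, 0.0454]
tool_rot: [2.45, 1.967, 0.0]
force: [-1.2, 0.3, -0.6]
grip_width: 0.0389
```

```bash
python3 -c "
from h import *
go(.590,.0096,.0454,-12.5)"
```

```text
t 28.10 pos [590.1   9.7  45.4] phi -12.48 tilt 0.02 F [-1.2  0.3 -0.6] w 38.9 | shift [-0.2 -0.1 -0. ] turn 0.02
```

Contact. I'll press a touch more, then release.

Call:
{"api": "send_rows", "payload": {"commands": [[0,0,0.4,0,36],[0,0,0.4,0,36],[0,0,0.4,0,41],[0,0,0.2,0,46],[0,0,0,0,52],[0,0,0,0,58],[0,0,0,0,62],[0,0,0,0,62]]}}

```text
time: 28.9
ee_pos: [0.5902, 0.0097, 0.0447]
tool_rot: [2.45, 1.967, 0.0]
force: [0.0, 0.7, 0.6]
grip_width: 0.0621
```

Call:
{"api": "send_rows", "payload": {"commands": [[0,0,-15,0,62],[0,0,-50,0,62],[0,0,-90,0,62],[0,0,-130,0,62],[0,0,-170,0,62],[0,0,-190,0,62],[0,0,-190,0,62],[0,0,-190,0,62]]}}

```text
time: 29.7
ee_pos: [0.5905, 0.0097, 0.2357]
tool_rot: [2.449, 1.966, 0.002]
force: [0.4, -0.0, -0.2]
grip_width: 0.0622
```

Run:
```python
from h import *
p,d,K=shot('wrist','w15');cv2.imwrite('pics/w15c.png',cv2.resize(p[60:270,160:350],None,fx=2.8,fy=2.8,interpolation=cv2.INTER_CUBIC))
tops('w15',.0705,.004);tops('w15',.0535,.003)
C=cloud(d,K);z=C[...,2];v,u=np.mgrid[:384,:512]
m=(abs(u-256)<30)&(v<260)&(z>.045)&(z<.08)
r=cv2.minAreaRect((C[m][:,:2]*1000).astype(np.float32));print(r)
go(.4745,.3152,.16,2.3)
```

```text
w15 123 px 77.0 5.0 [468.7 202.8] [21.9  3.2] 8.3 z 0.0707
w15 479 px 256.0 139.0 [599.9  54.2] [13.  38.1] 77.5 z 0.0696
w15 372 px 256.0 222.0 [580.7 -32.7] [12.3 37.1] 76.9 z 0.0698
w15 267 px 256.0 127.0 [602.2  64.8] [ 6.2 40. ] 77.4 z 0.0535
w15 2387 px 256.0 179.0 [589.9   9.1] [73.1 40. ] 77.7 z 0.0536
w15 103 px 256.0 229.0 [577.6 -46.6] [ 3.5 39.1] 77.7 z 0.0534
((590.0363159179688, 9.782398223876953), (118.9783935546875, 39.97607421875), 77.53020477294922)
t 29.75 pos [589.7   9.8 234. ] phi -12.49 tilt 0.06 F [-0.4  0.2 -0.7] w 61.8 | shift [ 273.3 -178.5   74.2] turn -14.79
```

View pics/w15c.png

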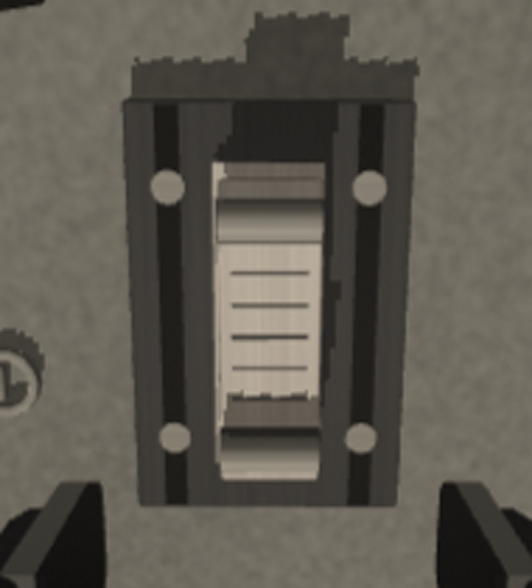

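Run:
```python
from h import *
p,d,K=load('w15')
th=np.radians(-12.5);yh=np.array([-np.sin(th),np.cos(th)]);xh=np.array([np.cos(th),np.sin(th)])
f=lambda u,v,z:atz(160+u/2.8,60+v/2.8,z,K)[:2]*1000
L,Rr=f(212.5,163,.022),f(325,163,.022);c=(L+Rr)/2-65*yh;print(c,np.linalg.norm(L-Rr))
P=[f(*q,.016) for q in((124,101),(416,101),(397,505),(139,504))];print(np.mean(P,0))
s=np.array([590.04,9.78])
for q in(c,np.mean(P,0)):print((s-q)@xh,(s-q)@yh)
cv2.imwrite('pics/w15d.png',cv2.resize(p[110:240,225:290],None,fx=4.6,fy=4.6,interpolation=cv2.INTER_CUBIC))
```

```text
[590.07328784   9.98175254] 45.94860705277672
[590.2546677   10.32874567]
0.011168454043488958 -0.20417501146761025
-0.09080891409328146 -0.5822007955301007
```

View pics/w15d.png

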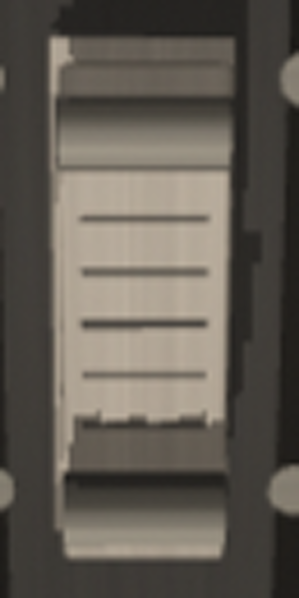

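The support lies flat and centred on the pad to within about 0.5 mm in both directions. Now the round adaptor goes back.

Call:
{"api": "send_rows", "payload": {"commands": [[45,-29,0,-4,50],[90,-58,0,-8,50],[135,-87,0,-12,50],[180,-116,0,-14.8,50],[225,-146,20,-14.8,50],[260,-170,40,-14.8,50],[273.5,-178.5,50,-14.8,50],[273.5,-178.5,50,-14.8,50],[273.5,-178.5,50,-14.8,50],[273.5,-178.5,50,-14.8,50]]}}

```text
time: 30.75
ee_pos: [0.475, 0.3144, 0.1841]
tool_rot: [2.177, 2.265, -0.002]
force: [0.3, -0.7, -0.1]
grip_width: 0.0501
```

```bash
python3 -c "
from h import *
p,d,K=shot('wrist','w16');tops('w16',.1005)
go(.4747,.3153,.0795,2.32)"
```

```text
w16 744 px 257.0 206.0 [475.1 314.8] [22.7 23.1] 21.8 z 0.1015
w16 459 px 244.0 313.0 [467.3 217.7] [21.5 16.2] 2.2 z 0.1014
t 30.80 pos [475.5 314.4 184.7] phi 2.23 tilt 0.02 F [ 0.4 -0.4  0.1] w 49.8 | shift [  1.   -0.8 105.2] turn -0.09
```

View pics/w16.png

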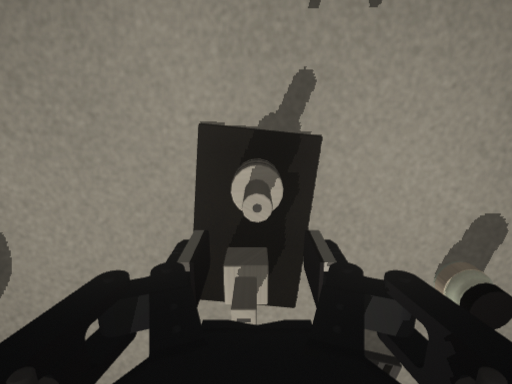

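Both adaptors stand upright on the mat, and the round stem at (257,207) is centred under the jaws.

Call:
{"api": "send_rows", "payload": {"commands": [[0.8,-0.4,25,0,50],[0.8,-0.4,60,0,50],[0.8,-0.4,90,0,50],[0.8,-0.4,102,0,46],[0.8,-0.4,104.5,0,40],[0.8,-0.4,104.5,0,34],[0.8,-0.4,104.5,0,32],[0.8,-0.4,104.5,0,32]]}}

```text
time: 31.6
ee_pos: [0.4759, 0.3168, 0.0824]
tool_rot: [2.175, 2.265, 0.006]
force: [-0.3, 0.5, -1.1]
grip_width: 0.0322
```

```bash
python3 -c "
from h import *
p,d,K=shot('wrist','w17');tops('w17',.1005)
go(.4747,.3153,.0795,2.32)"
```

```text
w17 539 px 299.0 272.0 [495.6 318.2] [ 8.6 22.9] 2.0 z 0.1026
w17 536 px 214.0 272.0 [455.2 316.6] [ 9.7 23. ] 4.0 z 0.1025
w17 2399 px 255.0 282.0 [475.1 314.8] [23.5 23.3] 53.4 z 0.1015
t 31.65 pos [475.7 316.7  82.1] phi 2.32 tilt 0.19 F [0.3 1.3 0.5] w 31.9 | shift [-1.4 -1.   2.6] turn -0.00
```

Call:
{"api": "send_rows", "payload": {"commands": [[0,0,1,0,32],[0,0,1,0,32],[0,0,1,0,32],[0,0,1,0,32]]}}

```text
time: 32.05
ee_pos: [0.4744, 0.3162, 0.0792]
tool_rot: [-2.176, -2.266, 0.0]
force: [-0.9, 0.6, 0.2]
grip_width: 0.0321
```

```bash
python3 -c "
from h import *
p,d,K=shot('wrist','w18');tops('w18',.1005)
go(.4747,.3152,.0795,2.32)"
```

```text
w18 526 px 213.0 274.0 [456.2 317.8] [ 9.4 25.8] 21.3 z 0.0999
w18 527 px 301.0 274.0 [492.1 319.5] [25.9  9.5] 73.0 z 0.0999
w18 2539 px 258.0 285.0 [474.9 314.8] [24.  23.3] 78.1 z 0.1015
t 32.10 pos [474.4 316.1  79.1] phi 2.32 tilt 0.01 F [-1.   0.1 -0.6] w 31.9 | shift [-0.9  0.2 -0.4] turn -0.00
```

Call:
{"api": "send_rows", "payload": {"commands": [[-0.9,0.3,0,0,32],[-0.9,0.3,0,0,32],[-0.9,0.3,0,0,26],[-0.9,0.3,0,0,22],[-0.9,0.3,0,0,20],[-0.9,0.3,0,0,20],[-0.9,0.3,0,0,20]]}}

```text
time: 32.8
ee_pos: [0.475, 0.3152, 0.0793]
tool_rot: [2.176, 2.266, 0.0]
force: [-0.2, -0.2, 0.1]
grip_width: 0.0225
```

```bash
python3 -c "
from h import *
go(.4747,.3152,.0795,2.32)"
```

```text
t 32.80 pos [475.  315.2  79.3] phi 2.31 tilt 0.02 F [-0.2 -0.2  0.1] w 22.5 | shift [-0.  -0.3 -0.2] turn -0.01
```

Call:
{"api": "send_rows", "payload": {"commands": [[0,0,-5,0,20],[0,0,-15,0,20],[0,0,-30,0,20],[0,0,-55,0,20],[0,0,-85,0,20],[0,0,-108,0,20],[0,0,-115,0,20],[0,0,-115,0,20]]}}

```text
time: 33.6
ee_pos: [0.4759, 0.3158, 0.1965]
tool_rot: [2.175, 2.265, 0.006]
force: [-0.5, -0.8, -4.4]
grip_width: 0.0225
```

```bash
python3 -c "
from h import *
go(.4559,-.2624,.194,2.32)"
```

```text
t 33.60 pos [475.9 315.8 196.5] phi 2.32 tilt 0.23 F [-0.5 -0.8 -4.4] w 22.5 | shift [-576.9  -43.3    1.3] turn -0.00
```

Call:
{"api": "send_rows", "payload": {"commands": [[-10,-1,0,0,20],[-30,-2,0,0,20],[-60,-4,0,0,20],[-95,-7,0,0,20],[-135,-10,0,0,20],[-175,-13,0,0,20],[-215,-16,0,0,20],[-255,-19,0,0,20],[-295,-22,0,0,20],[-335,-25,0,0,20],[-375,-28,0,0,20],[-415,-31,0,0,20],[-455,-34,0,0,20],[-490,-36,0,0,20],[-520,-39,0,0,20],[-545,-41,0,0,20],[-563,-42,0,0,20],[-572,-42.5,0,0,20],[-577,-42.5,0,0,20],[-577,-42.5,0,0,20]]}}

```text
time: 35.6
ee_pos: [0.4555, -0.2626, 0.1938]
tool_rot: [-2.175, -2.265, -0.0]
force: [-0.4, 0.4, -4.1]
grip_width: 0.0228
```

Call:
{"api": "send_rows", "payload": {"commands": [[0,0,20,0,20],[0,0,50,0,20],[0,0,75,0,20],[0,0,90,0,20],[0,0,97,0,20],[0,0,100,0,20],[0,0,100,0,20],[0,0,100,0,20],[0,0,100,0,20],[0,0,100,0,20],[0,0,100,0,20]]}}

```text
time: 36.7
ee_pos: [0.4559, -0.2632, 0.0947]
tool_rot: [2.176, 2.265, 0.0]
force: [0.1, -0.2, -4.8]
grip_width: 0.023
```

```bash
python3 -c "
from h import *
go(.4559,-.2624,.0833,2.32)"
```

```text
t 36.70 pos [ 455.9 -263.2   94.7] phi 2.31 tilt 0.05 F [ 0.1 -0.2 -4.8] w 23.0 | shift [ 0.8 -0.  11.4] turn -0.01
```

Call:
{"api": "send_rows", "payload": {"commands": [[0.6,0,4,0,20],[0.6,0,8,0,20],[0.6,0,10,0,20],[0.6,0,10,0,20],[0.6,0,10,0,20],[0.6,0,10,0,20]]}}

```text
time: 37.3
ee_pos: [0.4556, -0.2624, 0.0842]
tool_rot: [-2.176, -2.266, 0.0]
force: [0.1, 0.4, -4.3]
grip_width: 0.0226
```

```bash
python3 -c "
from h import *
go(.4559,-.2624,.0833,2.32)"
```

```text
t 37.30 pos [ 455.6 -262.4   84.2] phi 2.31 tilt 0.00 F [ 0.1  0.4 -4.3] w 22.6 | shift [0.  0.3 0.9] turn -0.01
```

Call:
{"api": "send_rows", "payload": {"commands": [[0,0.3,0.8,0,20],[0,0.3,1.3,0,20],[0,0.3,1.6,0,20],[0,0.3,1.6,0,20]]}}

```text
time: 37.7
ee_pos: [0.4561, -0.2625, 0.0834]
tool_rot: [2.176, 2.265, -0.0]
force: [-2.1, 1.2, -0.2]
grip_width: 0.0226
```

```bash
python3 -c "
from h import *
go(.4559,-.2624,.0833,2.32)"
```

```text
t 37.70 pos [ 456.1 -262.5   83.4] phi 2.32 tilt 0.04 F [-2.1  1.2 -0.2] w 22.6 | shift [ 0.1 -0.2  0.1] turn -0.00
```

Contact, and within 0.3 mm of the target. Releasing, then raising for a check.

Call:
{"api": "send_rows", "payload": {"commands": [[0,0,0.3,0,20],[0,0,0.3,0,26],[0,0,0.3,0,30],[0,0,0.3,0,36],[0,0,0,0,44],[0,0,0,0,50],[0,0,0,0,50],[0,0,-20,0,50],[0,0,-50,0,50],[0,0,-75,0,50],[0,0,-80,0,50],[0,0,-80,0,50],[0,0,-80,0,50],[0,0,-80,0,50]]}}

```text
time: 39.1
ee_pos: [0.4551, -0.2617, 0.1607]
tool_rot: [-2.174, -2.263, 0.001]
force: [0.7, 0.2, -0.3]
grip_width: 0.0499
```

```bash
python3 -c "
from h import *
p,d,K=shot('wrist','w19');tops('w19',.1045);tops('w19',.0525);tops('w1',.1045)
go(.4674,.215,.184,2.32)"
```

```text
w19 952 px 259.0 221.0 [ 456.2 -263.2] [23.2 23. ] 51.6 z 0.1055
w19 1524 px 258.0 192.0 [ 456.1 -259.8] [48.6 42.7] 3.8 z 0.0535
w1 947 px 255.0 214.0 [ 455.9 -262.7] [23.1 22.8] 22.0 z 0.1055
w1 884 px 259.0 298.0 [ 461.9 -328.6] [22.  23.1] 3.3 z 0.1054
t 39.15 pos [ 455.1 -261.7  160.8] phi 2.32 tilt 0.19 F [-0.2 -0.4  0.6] w 49.8 | shift [475.9  31.5 -22.3] turn -0.00
```

View pics/w19.png

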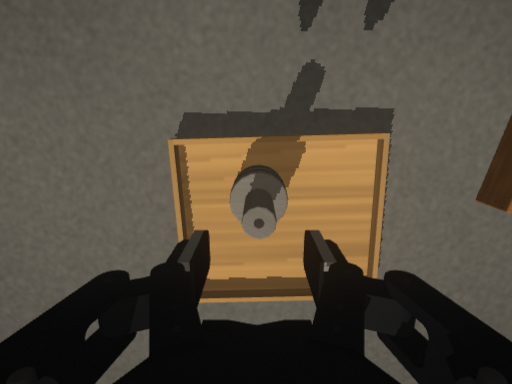

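The round adaptor stands back in its place within about 0.5 mm. Now the square one.

Call:
{"api": "send_rows", "payload": {"commands": [[0,0,-20,0,50],[40,3,-22,0,50],[90,6,-22,0,50],[140,9,-22,0,50],[190,12,-22,0,50],[240,15,-22,0,50],[290,19,-22,0,50],[340,22,-22,0,50],[390,26,-22,0,50],[435,29,-22,0,50],[465,31,-22,0,50],[475.5,31.5,-22,0,50],[475.5,31.5,-22,0,50],[475.5,31.5,-22,0,50],[475.5,31.5,-22,0,50]]}}

```text
time: 40.65
ee_pos: [0.4683, 0.2125, 0.1844]
tool_rot: [2.178, 2.263, -0.001]
force: [0.6, 0.2, -0.3]
grip_width: 0.0498
```

```bash
python3 -c "
from h import *
p,d,K=shot('wrist','w20');tops('w20',.1005)
go(.4676,.2149,.0795,2.32)"
```

```text
w20 830 px 256.0 204.0 [467.5 214.2] [21.7 21.6] 2.5 z 0.1015
t 40.70 pos [468.4 212.5 184.5] phi 2.19 tilt 0.03 F [ 0.8 -0.   1.2] w 50.3 | shift [  2.4  -0.7 105. ] turn -0.13
```

Call:
{"api": "send_rows", "payload": {"commands": [[2,-0.5,25,0,50],[2,-0.5,60,0,50],[2,-0.5,90,0,50],[2,-0.5,102,0,46],[2,-0.5,105,0,40],[2,-0.5,105,0,34],[2,-0.5,105,0,30],[2,-0.5,105,0,30],[2,-0.5,105,0,30],[2,-0.5,105,0,30],[2,-0.5,105,0,30]]}}

```text
time: 41.8
ee_pos: [0.4678, 0.2161, 0.08]
tool_rot: [2.176, 2.266, 0.001]
force: [0.0, -0.3, -1.3]
grip_width: 0.0301
```

```bash
python3 -c "
from h import *
p,d,K=shot('wrist','w21');tops('w21',.1005)
go(.4675,.2149,.0793,2.32)"
```

```text
w21 512 px 297.0 274.0 [483.9 218.9] [25.3  8.4] 75.6 z 0.1005
w21 514 px 216.0 274.0 [450.9 217.6] [ 8.7 25.6] 18.7 z 0.1004
w21 2749 px 256.0 285.0 [467.5 214. ] [22.2 23. ] 3.0 z 0.1015
t 41.85 pos [467.7 216.1  79.8] phi 2.32 tilt 0.02 F [ 0.4 -0.4 -0.4] w 29.8 | shift [-1.2 -0.3  0.5] turn 0.00
```

Call:
{"api": "send_rows", "payload": {"commands": [[-1.2,-0.2,0.5,0,30],[-1.2,-0.2,0.5,0,30],[-1.2,-0.2,0.5,0,25],[-1.2,-0.2,0.5,0,22],[-1.2,-0.2,0.5,0,18],[-1.2,-0.2,0.5,0,18],[-1.2,-0.2,0.5,0,18],[-1.2,-0.2,0.5,0,18]]}}

```text
time: 42.65
ee_pos: [0.4678, 0.2148, 0.0793]
tool_rot: [2.176, 2.265, 0.001]
force: [1.1, 0.0, 0.9]
grip_width: 0.0208
```

```bash
python3 -c "
from h import *
go(.4675,.2149,.0793,2.32)"
```

```text
t 42.65 pos [467.8 214.8  79.3] phi 2.31 tilt 0.03 F [1.1 0.  0.9] w 20.8 | shift [ 0.1 -0.3 -0. ] turn -0.01
```

Call:
{"api": "send_rows", "payload": {"commands": [[0,0,-5,0,18],[0,0,-15,0,18],[0,0,-30,0,18],[0,0,-55,0,18],[0,0,-85,0,18],[0,0,-108,0,18],[0,0,-115,0,18],[0,0,-115,0,18],[0,0,-115,0,18]]}}

```text
time: 43.55
ee_pos: [0.4665, 0.2145, 0.1924]
tool_rot: [-2.175, -2.265, 0.004]
force: [0.2, -0.8, -6.1]
grip_width: 0.0209
```

```bash
python3 -c "
from h import *
go(.4619,-.328,.194,2.32)"
```

```text
t 43.55 pos [466.5 214.5 192.4] phi 2.32 tilt 0.18 F [ 0.2 -0.8 -6.1] w 20.9 | shift [-541.9  -26.6   -1.1] turn -0.00
```

Call:
{"api": "send_rows", "payload": {"commands": [[-10,-1,-15,0,18],[-30,-2,-30,0,18],[-60,-3,-40,0,18],[-95,-5,-45,0,18],[-130,-7,-45,0,18],[-170,-9,-45,0,18],[-210,-11,-45,0,18],[-250,-13,-45,0,18],[-290,-15,-45,0,18],[-330,-17,-45,0,18],[-370,-19,-45,0,18],[-410,-21,-45,0,18],[-445,-23,-45,0,18],[-475,-25,-45,0,18],[-502,-26,-45,0,18],[-522,-26.5,-45,0,18],[-535,-26.5,-45,0,18],[-541,-26.5,-45,0,18],[-542,-26.5,-45,0,18],[-542,-26.5,-45,0,18]]}}

```text
time: 45.55
ee_pos: [0.4628, -0.327, 0.2391]
tool_rot: [-2.175, -2.266, -0.001]
force: [0.1, -0.0, -5.8]
grip_width: 0.0209
```

Call:
{"api": "send_rows", "payload": {"commands": [[0,0,0,0,18],[0,0,0,0,18],[0,0,0,0,18]]}}

```text
time: 45.85
ee_pos: [0.4631, -0.3272, 0.2393]
tool_rot: [2.175, 2.267, 0.0]
force: [0.2, -0.4, -5.6]
grip_width: 0.021
```

```bash
python3 -c "
from h import *
go(.462,-.3279,.0953,2.32)"
```

```text
t 45.85 pos [ 463.1 -327.2  239.3] phi 2.37 tilt 0.01 F [ 0.2 -0.4 -5.6] w 21.0 | shift [ -0.7  -1.1 144. ] turn 0.05
```

Call:
{"api": "send_rows", "payload": {"commands": [[-0.7,-1.1,20,0,18],[-0.7,-1.1,50,0,18],[-0.7,-1.1,85,0,18],[-0.7,-1.1,115,0,18],[-0.7,-1.1,134,0,18],[-0.7,-1.1,142,0,18],[-0.7,-1.1,144,0,18],[-0.7,-1.1,144,0,18],[-0.7,-1.1,144,0,18],[-0.7,-1.1,144,0,18],[-0.7,-1.1,144,0,18],[-0.7,-1.1,144,0,18]]}}

```text
time: 47.05
ee_pos: [0.4621, -0.3289, 0.0958]
tool_rot: [2.175, 2.265, 0.0]
force: [0.2, 0.3, -6.6]
grip_width: 0.0212
```

```bash
python3 -c "
from h import *
go(.462,-.3279,.0853,2.32)"
```

```text
t 47.05 pos [ 462.1 -328.9   95.8] phi 2.32 tilt 0.06 F [ 0.2  0.3 -6.6] w 21.2 | shift [ 1.  -0.1 10.5] turn -0.00
```

Call:
{"api": "send_rows", "payload": {"commands": [[0.8,0,4,0,18],[0.8,0,8,0,18],[0.8,0,10.5,0,18],[0.8,0,10.5,0,18],[0.8,0,10.5,0,18],[0.8,0,10.5,0,18]]}}

```text
time: 47.65
ee_pos: [0.4619, -0.3278, 0.0846]
tool_rot: [2.176, 2.266, -0.0]
force: [0.0, 0.1, -6.6]
grip_width: 0.0213
```

```bash
python3 -c "
from h import *
go(.462,-.3279,.0833,2.32)"
```

```text
t 47.65 pos [ 461.9 -327.8   84.6] phi 2.32 tilt 0.01 F [ 0.   0.1 -6.6] w 21.3 | shift [-0.1  0.1  1.3] turn -0.00
```

Call:
{"api": "send_rows", "payload": {"commands": [[0,0,1,0,18],[0,0,1.6,0,18],[0,0,2,0,18],[0,0,2,0,18]]}}

```text
time: 48.05
ee_pos: [0.462, -0.3279, 0.0833]
tool_rot: [2.176, 2.265, -0.0]
force: [-1.5, 0.5, -3.2]
grip_width: 0.0211
```

```bash
python3 -c "
from h import *
go(.462,-.3279,.0833,2.32)"
```

```text
t 48.05 pos [ 462.  -327.9   83.3] phi 2.32 tilt 0.04 F [-1.5  0.5 -3.2] w 21.1 | shift [0. 0. 0.] turn -0.00
```

Call:
{"api": "send_rows", "payload": {"commands": [[0,0,0.5,0,18],[0,0,0.5,0,18],[0,0,0.5,0,24],[0,0,0.5,0,30],[0,0,0,0,36],[0,0,0,0,44],[0,0,0,0,50],[0,0,0,0,50],[0,0,-20,0,50],[0,0,-50,0,50],[0,0,-90,0,50],[0,0,-130,0,50],[0,0,-150,0,50],[0,0,-150,0,50],[0,0,-150,0,50],[0,0,-150,0,50]]}}

```text
time: 49.65
ee_pos: [0.4611, -0.3272, 0.2304]
tool_rot: [-2.174, -2.263, 0.0]
force: [0.2, 0.9, -0.4]
grip_width: 0.0501
```

```bash
python3 -c "
from h import *
p,d,K=shot('wrist','w22');tops('w22',.1045);tops('w22',.0525);tops('w_tray',.1045);tops('w_tray',.0525)
for n in('scene','side'):shot(n,n+'9')
go(.4619,-.3279,.0833,2.32)"
```

```text
w22 613 px 254.0 120.0 [ 456.2 -263.4] [23.  22.9] 80.2 z 0.1055
w22 572 px 258.0 194.0 [ 461.9 -328.4] [21.7 21.7] 1.7 z 0.1055
w22 1264 px 255.0 119.0 [ 456.3 -263.2] [49.  48.9] 15.5 z 0.0535
w22 1084 px 258.0 177.0 [ 462.  -328.3] [45.9 45.2] 2.1 z 0.0534
w_tray 312 px 236.0 152.0 [ 456.1 -262.7] [22.9 22.4] 44.2 z 0.1055
w_tray 308 px 241.0 205.0 [ 461.9 -328.3] [22.1 21.2] 1.5 z 0.1055
w_tray 677 px 239.0 146.0 [ 456.5 -262.3] [48.6 47.9] 89.0 z 0.0534
w_tray 305 px 278.0 137.0 [ 510.1 -248.5] [38.  15.6] 3.2 z 0.0551
w_tray 634 px 244.0 191.0 [ 461.8 -328.4] [46.  45.7] 2.2 z 0.0534
w_tray 268 px 280.0 200.0 [ 514.4 -338.2] [38.9 15.1] 0.0 z 0.0553
t 49.80 pos [ 461.1 -327.2  230.5] phi 2.31 tilt 0.21 F [-0.5 -0.1  0. ] w 50.3 | shift [ -1.1   1.2 147.2] turn -0.01
```

View pics/w22.png

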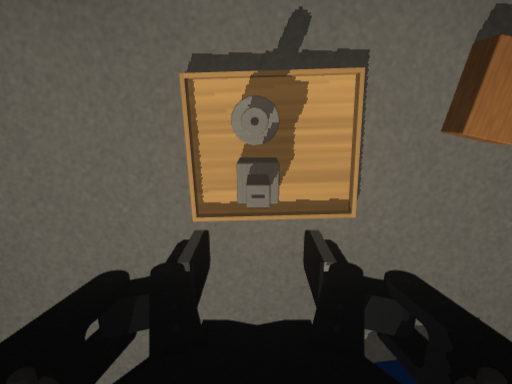

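View pics/side9.png

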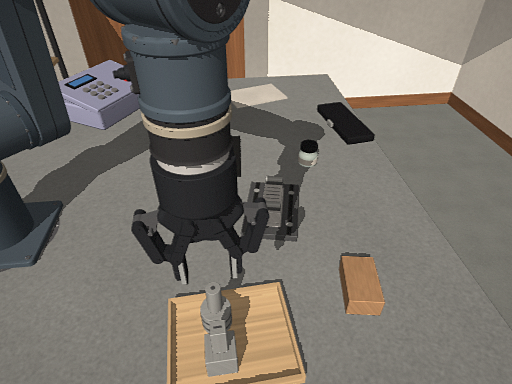

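View pics/scene9.png

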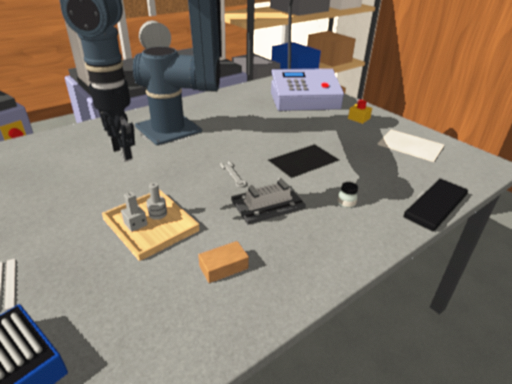

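Both adaptors are upright in the tray within 1 mm of where they began. The support is on the pad (scene (268,200)), and the spanner, jar and carton haven't moved. The arm is clear, so I'm handing in.

```bash
python3 -c "
from h import *
print(arm.finish_job())"
```

```text
the job is handed in; nothing more can be done
None
```

The job is done in the order asked and handed in at about 50 s. I moved both adaptors to the mat and set the support on the plate's pad. Then I put each adaptor back where it had stood in the tray.

Last checks:
- **Support:** It lies flat on the pad. It measured within about 0.6 mm of centred lengthwise, 0.1 mm across and 0.1° in angle.
- **Adaptors:** Both are upright. The square one is back within about 0.2 mm and the round one within 0.5 to 0.9 mm of where they were first measured. Its yaw still reads about 2°, as before.
- **Bystanders:** The spanner, jar and carton look unmoved in the last scene view, and the gripper was open and well clear of everything.

No check failed. Camera heights read about 1.5 to 2 mm high throughout, so I set the objects down by the force reading and did not rely on the camera height.

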